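# Move a mirror between stands with a lifter

### The job

Pick up the lifter by its handle, slide its blade under the round mirror, lift the mirror off its stand and set it down flat and centred on the empty stand. Then draw the blade out and lay the lifter flat on the desk, clear of the stand. The mirror is delicate: do not drop it, touch it only with the lifter, never with the gripper or arm, and leave the square mirror where it is.

Things in the scene. Friction and masses are not known exactly. Their poses are not given: they have to be found in the camera images.
- round_mirror: Loose round bare-metal mirror, diameter 110 mm, 6 mm thick, 0.15 kg, resting flat and central on the ribs of a black stand just like the empty one. Origin: centre of its underside, 26 mm above the desk at the start; z up; at the start x runs along the open lane of its stand, away from the robot.
- lifter: Loose spatula, 0.15 kg, lying crosswise near the robot. Dark steel blade x -80 to 40 mm, 50 wide (36 at tip), 3 thick; neck; grey handle x -175 to -70 mm, z 34 to 56, 24 wide, flat sides. Origin: on blade's underside, the spot to bring below the mirror's centre; x to the tip (robot's left at start), z up. Grip across the handle, best at x -88, y 0, z 45 mm, 40 mm behind the centre of mass.
- stand_empty: The empty one of 3 like fixed black stands, neighbours 0.2 to 0.3 m apart. Base 120 x 120 x 6 mm; two ribs 110 long, 8 wide, centred 42 mm either side of the middle, tops 26 mm above the desk. Lane between ribs: 76 mm wide, 20 high, open at both ends. Origin: centre of its underside, on the desk; x along the lane, away from the robot (turned up to 0.25 rad); z up.
- square_mirror: Bystander: loose square bare-metal mirror, 95 x 95 x 6 mm, lying on the third stand. Origin: centre of its underside, 26 mm above the desk. To be left alone.
Mind the look-alikes: they are no part of the job. What is shaped like the lifter but green or pink is not meant.

How it is judged:
By the outcome, as a careful person would: the job done as asked, in the order asked, and still so for the second after the job is handed in, with the robot touching nothing.
It also fails if it takes over 64 s, if anything falls off the work surface, if the arm or the gripper's body presses on something with over 40 N, if the wrist force passes 120 N, or if a joint passes its speed limit or range.

### The arm

A 7-joint arm with a two-finger parallel gripper is mounted at the origin on the work surface. World frame = base frame: x ahead of the robot, y to its left, z up, the work surface at z = 0. Lengths are in mm, angles in rad, forces in N, time in s.
With the tool pointing down it reaches from about 400 to 850 mm from the base axis. Payload 4.5 kg.
Tool frame: the origin (TCP) lies between the finger pads; the fingertips stand 17 mm ahead of it and the grasp point (between the pads) lies 2 mm behind it; z points along the fingers, y is the direction in which the jaws open and shut (so a half turn about z gives the same grasp; the last joint's range is limited). The gripper opens to 85 mm and grips with 20 to 120 N. Pads are 22 mm wide; open, the fingers measure 114 mm over their backs; the gripper's body (76 mm by 85 mm) begins 54 mm behind the grasp point. The pads swing forward as they close: fully open they stand 13 mm farther back than shut.
Start: joints at [1.369, 0.689, -0.195, 1.565, 0.157, 0.902, -0.215], TCP at [146.042, -607.724, 209.717] pointing down, gripper open.
Joint ranges: [-3.01, 3.01], [-0.46, 2.08], [-1.47, 1.51], [0.13, 2.56], [-1, 4.14], [0.04, 2.09], [-2.66, 2.66]. Speed limits (rad/s): [2.57, 2.57, 3.14, 3.14, 3.14, 3.14, 3.14].

### API

Orientations are given as a 3x3 rotation matrix whose columns are the frame's x, y, z axes.
In Python, from station import manip gives the robot as it stands.
- The arm moves only by the tool move_arm, never from a script. Its arguments are lists of equal length, an entry for each row: "rot": the turn, a rotation vector about the tool's x, y, z in units of 5 degrees (1.0 is 5 degrees), a list of three; "linear": the shift along the tool's x, y, z in units of 50 mm (1.0 is 50 mm), a list of three; "gripper": the opening, from 0 (shut) to 1 (fully open). In form: {"rot": [[ax, ay, az], ...], "linear": [[tx, ty, tz], ...], "gripper": [gripper, ...]}. A call has 1 to 8 rows; each row shifts and turns the commanded pose from where the row before left it, along the tool's axes as they then stand; what a row does not reach is not made up. A row lasts 1/10 s, in which the tool goes at most 50 mm and 8.59 degrees, less where a joint would pass 70% of its speed; a pose out of reach is approached as far as the arm can. A call is refused whole if a number of a shift passes 1 or a number of a turn 1, either way. A call with a gripper value outside its range is refused whole. The fingers move at their own pace and stop on an object; "newtons" is the grip in N (left out, the last holds). Time passes only in rows, so rows that do not move let the fingers close. It gives the time, the measured TCP pose, the force and the opening at its end, in the units of the state.
- manip.sense(): the state, without advancing time (a new reading comes with each control period).
- manip.get_image(name): name is "scene" or "side" or "wrist"; returns a dict with "img" (420x560x3 uint8, blue, green, red), "vertical_fov" (degrees; the focal length in pixels is half the picture's height over the tangent of half this angle, whatever the lens; pixels are square), "cx", "cy" (the principal point, pixels), "k1" (the pictures are not rectified: a ray, as slopes to the right and down, at radius r is drawn at 1 + k1 r^2 times it, then the intrinsics apply), "origin" and "attitude" of the camera in the world. Camera axes: x right, y up, looking along -z (the intrinsics and any distortion apply to the point x, -y, -z); pixel columns grow to the right and rows downward; lengths in mm; the calibration is good to about 2 mm. A picture is of the moment at which its call begins. There is no depth.
- manip.sign_off(): hands the job in, once; it reports no verdict.
The state is a dict: "clock": time; "joint_pos": joint angles; "qd": joint speeds; "joint_efforts": joint torques, N m; "eef_pos": TCP position; "tool_rot": TCP orientation; "contact_force": force on the tool from outside, world axes, zero at the start; "wrist_torque": the same for the moment, N m; "width": finger opening in mm.
Only numpy, scipy, OpenCV 4.12 (cv2) and the standard library are available. Lean on these libraries where they do the work, as an engineer would, in place of code of your own. Each camera call takes 0.05 s, during which the arm holds its last target.

## Working session

There is one attempt and no reset: what is moved stays moved. The work goes in short steps, Python scripts to look and compute and a tool call to move; the robot and the scene stay as the last step left them, time stands still between calls to the robot, and variables do not carry over. Pictures are saved under pics/ and viewed, and the job is handed in when it is done.

Besides the shell and the picture viewer there is one more tool, called after "Call:" as name(argument=value, ...) on one line, values as JSON. move_arm: Moves the arm, as the interface text tells. Its arguments: {"type":"object","properties":{"rot":{"type":"array"},"linear":{"type":"array"},"gripper":{"type":"array"},"newtons":{"type":"number"}},"required":["rot","linear","gripper"]}

```bash
ls; mkdir -p pics; cat > h.py <<'E'
import numpy as np, cv2
from station import manip
def snap(n,f):
    d=manip.get_image(n); cv2.imwrite('pics/'+f,d['img']); 
    import pickle; pickle.dump(d,open('pics/'+f+'.pkl','wb')); return d
def load(f):
    import pickle; return pickle.load(open('pics/'+f+'.pkl','rb'))
def K(d):
    f=210/np.tan(np.radians(d['vertical_fov'])/2); return f
def ray(d,u,v):
    f=K(d); xd=(u-d['cx'])/f; yd=(v-d['cy'])/f
    r=np.hypot(xd,yd); ru=r
    for _ in range(50): ru=r/(1+d['k1']*ru**2)
    s=ru/r if r>0 else 1
    return np.array(d['attitude'])@np.array([xd*s,-yd*s,-1.])
def onz(d,u,v,z):
    o=np.array(d['origin']); w=ray(d,u,v); return o+w*(z-o[2])/w[2]
def proj(d,p):
    c=np.array(d['attitude']).T@(np.array(p,float)-np.array(d['origin']))
    x,y=c[0]/-c[2],-c[1]/-c[2]; s=1+d['k1']*(x*x+y*y); f=K(d)
    return np.array([d['cx']+f*x*s,d['cy']+f*y*s])
E
python3 - <<'E'
from h import *
for n in ('scene','side','wrist'):
    d=snap(n,n+'0.png'); print(n,d['vertical_fov'],d['cx'],d['cy'],d['k1'],d['origin'],np.round(d['attitude'],3).tolist())
print(manip.sense())
E
```

```text
pics
scene 45.76693969829189 275.90552511048986 204.59575045418205 -0.11561225838322137 [1674.31488081 -328.04721784  901.22056952] [[0.276, -0.535, 0.799], [0.961, 0.16, -0.224], [-0.008, 0.83, 0.558]]
side 46.72060320378399 269.0758799402015 203.61446955447332 -0.14537130913439392 [-204.2955926   968.08378204  785.63548418] [[-0.821, 0.315, -0.476], [-0.57, -0.434, 0.697], [0.013, 0.844, 0.536]]
wrist 63.49237576212506 276.8401805234549 208.69437562496054 -0.06120558311375225 [ 224.6500785  -589.83964744  374.12896421] [[0.234, 0.923, 0.304], [-0.972, 0.223, 0.07], [-0.003, -0.312, 0.95]]
{'clock': 0.15, 'joint_pos': array([ 1.36883491,  0.68980916, -0.19454162,  1.56608176,  0.15732581,
        0.9024846 , -0.21505378]), 'qd': array([ 7.26854501e-05, -2.62011986e-03, -3.24962063e-04, -3.79215196e-03,
        4.72260845e-04, -2.98180020e-03,  1.56333441e-03]), 'joint_efforts': array([-9.32077783e-04, -5.39929640e+01, -1.26820832e+00, -1.58716553e+01,
        9.30503011e-03,  6.52268878e-03,  7.69872059e-06]), 'eef_pos': array([ 145.83564825, -607.22419726,  209.06374882]), 'tool_rot': array([[ 9.72305041e-01,  2.33715044e-01, -4.29355705e-04],
       [ 2.33715414e-01, -9.72304149e-01,  1.32178330e-03],
       [-1.08543691e-04, -1.38552361e-03, -9.99999034e-01]]), 'contact_force': array([-0.50969474, -0.41388402,  0.42268221]), 'wrist_torque': array([ 0.02008618,  0.06150361, -0.02111712]), 'width': 85.31060112399275}
```

View pics/scene0.png

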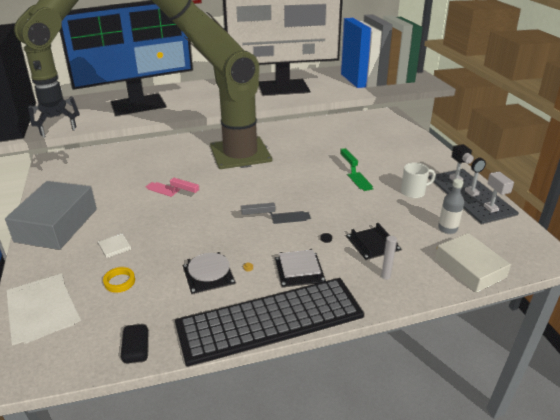

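View pics/side0.png

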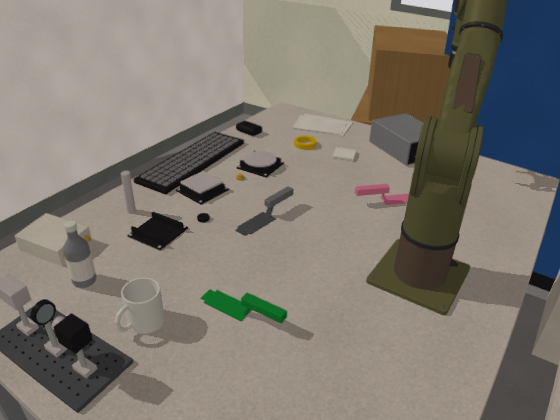

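View pics/wrist0.png

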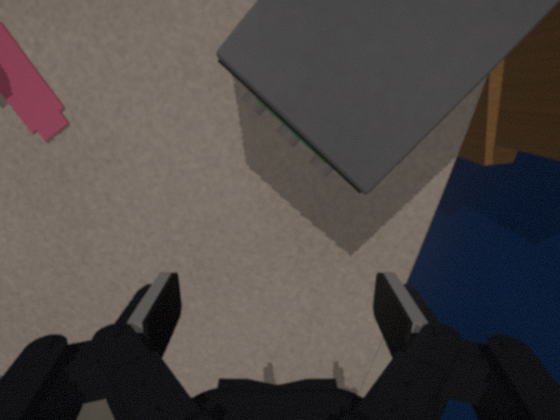

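```bash
python3 - <<'E'
from h import *
a=cv2.imread('pics/scene0.png')[180:300,170:420]; cv2.imwrite('pics/sz.png',cv2.resize(a,None,fx=3.2,fy=3.2,interpolation=cv2.INTER_CUBIC))
a=cv2.imread('pics/side0.png')[130:255,120:310]; cv2.imwrite('pics/dz.png',cv2.resize(a,None,fx=4,fy=4,interpolation=cv2.INTER_CUBIC))
s=load('scene0.png'); d=load('side0.png')
for n,p,q,z in [('round',(209,268),(262,159),32),('sq',(300,264),(204,186),32),('blade',(292,217),(256,224),3),('handle',(258,209),(279,197),56),('empty',(373,241),(158,231),6),('pen',(388,275),(130,210),0)]:
    print(n,onz(s,*p,z).round(),onz(d,*q,z).round())
E
```

```text
round [ 668. -231.   32.] [ 644. -228.   32.]
sq [720.   5.  32.] [683.  23.  32.]
blade [469.  62.   3.] [458.  60.   3.]
handle [471. -46.  56.] [440. -26.  56.]
empty [656. 251.   6.] [654. 250.   6.]
pen [797. 230.   0.] [806. 218.   0.]
```

View pics/sz.png

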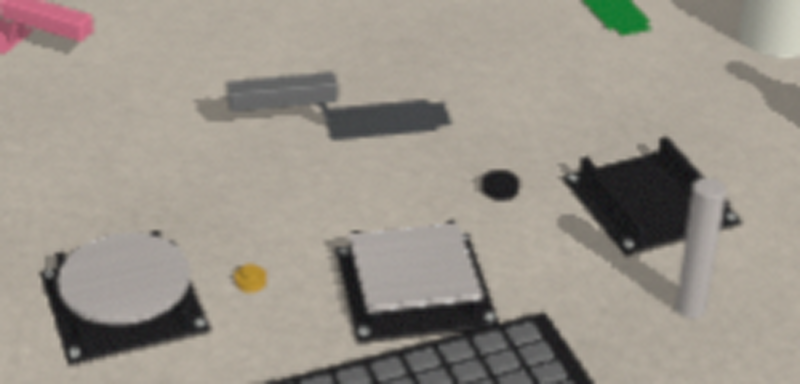

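View pics/dz.png

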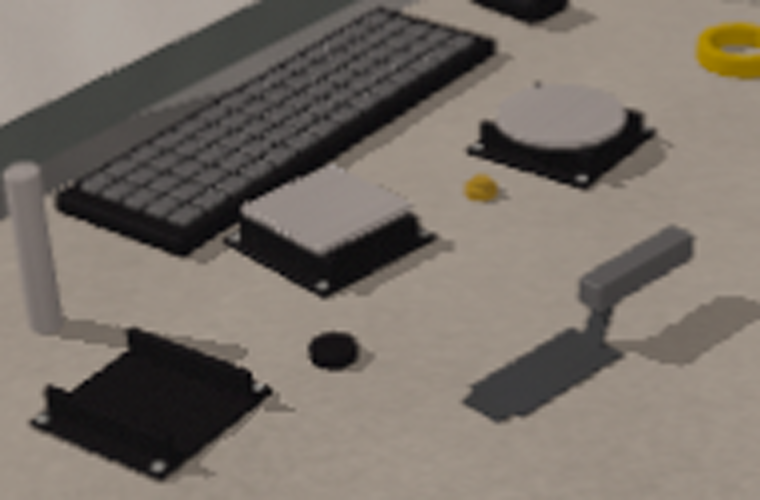

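Call:
move_arm(rot=[[0, 0, 0.67], [0, 0, 0.67], [0, 0, 0.67], [0, 0, 0.7], [0, 0, 0], [0, 0, 0], [0, 0, 0], [0, 0, 0]], linear=[[0, 0, -0.9], [0, 0, -0.9], [0, 0, -0.9], [0, 0, -0.9], [0.9, 0, 0], [0.9, 0, 0], [0.9, 0, 0], [0.9, 0, 0]], gripper=[1, 1, 1, 1, 1, 1, 1, 1])

```text
clock: 0.95
eef_pos: [327.5, -607.4, 389.5]
tool_rot: [[1.0, -0.001, -0.0], [-0.001, -1.0, 0.0], [-0.0, -0.0, -1.0]]
contact_force: [0.3, -0.7, -0.0]
width: 85.4
```

Call:
move_arm(rot=[[0, 0, 0], [0, 0, 0], [0, 0, 0], [0, 0, 0], [0, 0, 0], [0, 0, 0], [0, 0, 0], [0, 0, 0]], linear=[[0.25, -0.9, 0], [0.25, -0.9, 0], [0.25, -0.9, 0], [0.25, -0.9, 0], [0.25, -0.9, 0], [0.25, -0.9, 0], [0.25, -0.9, 0], [0.25, -0.9, 0]], gripper=[1, 1, 1, 1, 1, 1, 1, 1])

```text
clock: 1.75
eef_pos: [426.2, -246.0, 389.6]
tool_rot: [[1.0, -0.001, -0.0], [-0.001, -1.0, -0.0], [-0.0, 0.0, -1.0]]
contact_force: [0.8, 0.7, -0.1]
width: 85.3
```

Call:
move_arm(rot=[[0, 0, 0], [0, 0, 0], [0, 0, 0], [0, 0, 0], [0, 0, 0], [0, 0, 0], [0, 0, 0]], linear=[[0.3, -0.9, 0], [0.3, -0.9, 0], [0.3, -0.9, 0], [0.3, -0.9, 0], [0.3, -0.9, 0], [0.2, -0.45, 0], [0, 0, 0]], gripper=[1, 1, 1, 1, 1, 1, 1])

```text
clock: 2.45
eef_pos: [512.1, 4.6, 389.3]
tool_rot: [[1.0, 0.008, -0.0], [0.008, -1.0, 0.003], [-0.0, -0.003, -1.0]]
contact_force: [-1.0, -0.1, -0.5]
width: 85.3
```

```bash
python3 - <<'E'
from h import *
d=snap('wrist','w1.png'); print(d['origin'],manip.sense()['eef_pos'],manip.sense()['joint_pos'])
cv2.imwrite('pics/w1z.png',cv2.resize(d['img'],(800,600),interpolation=cv2.INTER_CUBIC))
E
```

```text
[593.0558717    3.56586754 554.54591695] [511.4349814    1.35962999 389.24144419] [ 0.11193631  0.3580313  -0.30416041  1.60866687  0.11262312  1.19304936
 -1.78313202]
```

View pics/w1z.png

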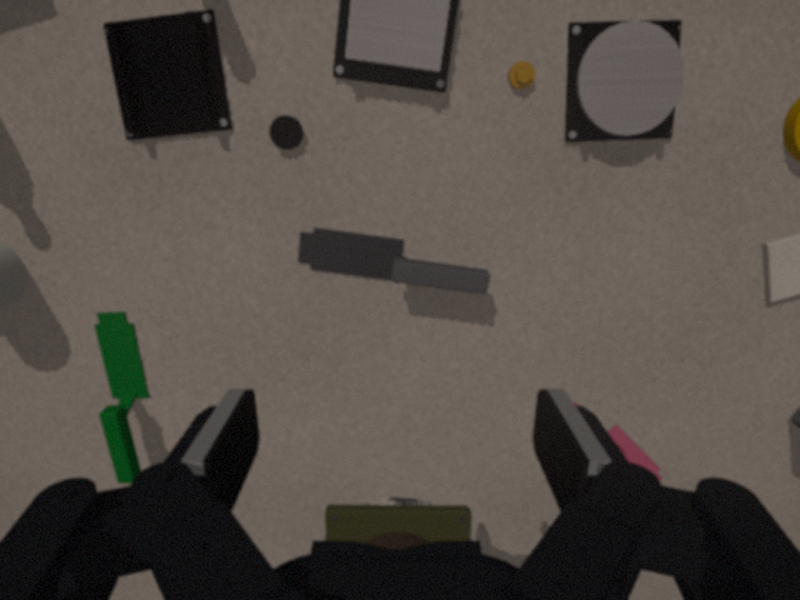

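```bash
python3 - <<'E'
from h import *
d=load('w1.png'); im=d['img']
def c(x,y,w,h,f,n):
    a=np.clip(im[y:y+h,x:x+w].astype(float)*1.6,0,255).astype(np.uint8); cv2.imwrite('pics/'+n,cv2.resize(a,None,fx=f,fy=f,interpolation=cv2.INTER_CUBIC))
c(200,150,160,80,5,'c1.png'); c(65,0,110,105,5,'c2.png'); c(385,5,105,100,5,'c3.png')
E
```

```text
(no output)
```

View pics/c1.png

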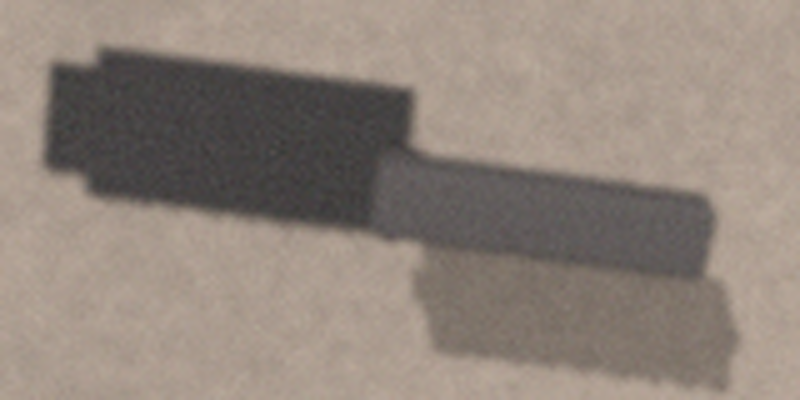

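View pics/c2.png

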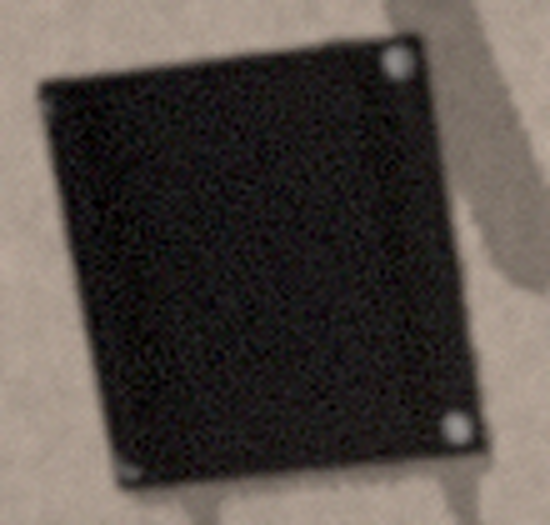

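View pics/c3.png

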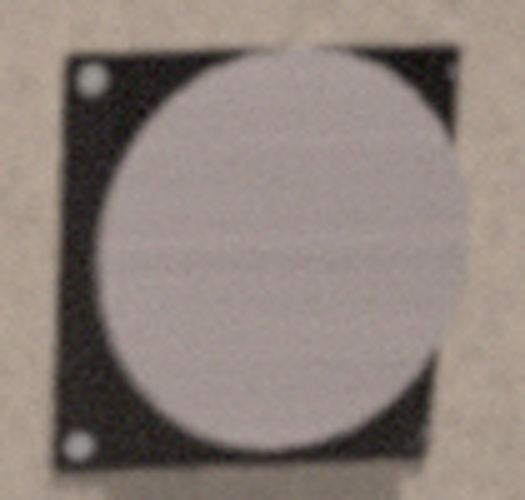

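```bash
cat > fit1.py <<'E'
from h import *
from scipy.optimize import least_squares
def fitpose(views,x0,lab,zfree=False):
    # views: list of (d, [(x,y,z)], [(u,v)])
    def f(p):
        c,s=np.cos(p[2]),np.sin(p[2]); r=[]
        for d,m,px in views:
            for (x,y,z),q in zip(m,px):
                r+=list(proj(d,[p[0]+c*x-s*y,p[1]+s*x+c*y,z])-q)
        return np.array(r)
    o=least_squares(f,x0,loss='soft_l1'); print(lab,o.x.round(3),'res',f(o.x).reshape(-1,2).round(1).tolist()); return o.x
if __name__=='__main__':
    d=load('w1.png')
    fitpose([(d,[(60,60,6),(60,-60,3),(-60,-60,0),(-60,60,3)],[(74,17),(149,7.6),(162.6,90),(88.6,97.6)])],[655,250,.1],'empty')
    fitpose([(d,[(60,60,3),(-60,60,0),(-60,-60,3),(60,-60,6)],[(398.6,16.6),(396.4,99),(469.8,96.6),(477,14.6)])],[655,-230,0],'rstand')
    L=lambda u,v:(200+u/5,150+v/5)
    fitpose([(d,[(40,-18,3),(40,18,3),(-80,-25,3),(-175,-12,56),(-175,12,56),(-70,12,56)],[L(52,65),L(45,168),L(412,90),L(710,200),L(702,278),L(370,234)])],[460,80,1.5],'lifter')
    im=d['img'][0:110,385:500]; g=cv2.cvtColor(im,cv2.COLOR_BGR2GRAY); 
    hsv=cv2.cvtColor(im,cv2.COLOR_BGR2HSV); print(im[54,56],im[20,5],im[20,20])
    # mirror model: project circle, compare with extremes
    e=[(385+96/5,5+248/5),(385+468/5,5+235/5),(385+295/5,5+46/5),(385+270/5,5+450/5)]
    P=np.array([onz(d,*q,32 if i!=3 else 29) for i,q in enumerate(e)]); print(P.round(1))
    print('mirror c',(P[0][1]+P[1][1])/2,(P[2][0]+P[3][0])/2,'diam',P[0][1]-P[1][1],P[2][0]-P[3][0])
    for n,q in [('pen',(388,275))]: pass
E
python3 fit1.py
```

```text
empty [6.58126e+02 2.49253e+02 8.10000e-02] res [[-2.5, -0.8], [0.5, -0.6], [0.2, 1.1], [0.2, 0.7]]
rstand [ 6.56493e+02 -2.36173e+02  6.40000e-02] res [[-0.4, -0.3], [-1.4, 0.9], [0.5, 0.4], [1.1, -0.7]]
lifter [467.833  77.785   1.454] res [[-0.7, -0.3], [-0.7, 0.3], [0.2, -0.5], [1.8, 0.5], [0.6, -0.2], [-0.6, 0.4]]
[ 92  94 102] [ 88  94 103] [79 80 82]
[[ 656.  -176.7   32. ]
 [ 663.4 -286.5   32. ]
 [ 711.4 -228.4   32. ]
 [ 601.5 -236.7   29. ]]
mirror c -231.62522368849022 656.4637137257669 diam 109.83256605721763 109.8534087348188
```

Call:
move_arm(rot=[[0, 0, 0], [0, 0, 0], [0, 0, -1], [0, 0, -1], [0, 0, -1], [0, 0, -1], [0, 0, -1], [0, 0, -1]], linear=[[-0.54, 0.11, 0.3], [-0.54, 0.11, 0.3], [0, 0, 0.3], [0, 0, 0.3], [0, 0, 0.3], [0, 0, 0.3], [0, 0, 0.3], [0, 0, 0.3]], gripper=[1, 1, 1, 1, 1, 1, 1, 1])

```text
clock: 3.3
eef_pos: [456.9, -13.6, 269.1]
tool_rot: [[0.866, 0.5, -0.0], [0.5, -0.866, -0.001], [-0.001, 0.001, -1.0]]
contact_force: [0.1, -0.2, -0.1]
width: 85.3
```

Call:
move_arm(rot=[[0, 0, -1], [0, 0, -1], [0, 0, -1], [0, 0, -1], [0, 0, -1], [0, 0, -1], [0, 0, -1], [0, 0, -1]], linear=[[0, 0, 0.3], [0, 0, 0.3], [0, 0, 0.3], [0, 0, 0.3], [0, 0, 0.3], [0, 0, 0.2], [0, 0, 0.2], [0, 0, 0.2]], gripper=[1, 1, 1, 1, 1, 1, 1, 1])

```text
clock: 4.1
eef_pos: [457.0, -13.7, 164.2]
tool_rot: [[0.342, 0.94, -0.0], [0.94, -0.342, -0.002], [-0.002, 0.0, -1.0]]
contact_force: [-0.6, 0.6, -0.4]
width: 85.2
```

Call:
move_arm(rot=[[0, 0, -1], [0, 0, -1], [0, 0, -0.57], [0, 0, 0]], linear=[[0, 0, 0], [0, 0, 0], [0, 0, 0], [0, 0, 0]], gripper=[1, 1, 1, 1])

```text
clock: 4.5
eef_pos: [457.1, -13.5, 164.6]
tool_rot: [[0.128, 0.992, -0.001], [0.992, -0.128, -0.001], [-0.001, -0.0, -1.0]]
contact_force: [0.3, -0.8, -0.4]
width: 85.7
```

```bash
python3 - <<'E'
from h import *
d=snap('wrist','w2.png'); s=manip.sense(); print(d['origin'],s['eef_pos'],s['joint_pos'],s['tool_rot'])
cv2.imwrite('pics/w2z.png',cv2.resize(np.clip(d['img']*1.5,0,255).astype(np.uint8),(800,600),interpolation=cv2.INTER_CUBIC))
E
```

```text
[468.09021655  65.10529888 329.62341757] [457.12457164 -13.1922553  164.58948657] [ 0.29592169  0.60158953 -0.57502797  2.0912661   0.57212292  0.60689311
 -0.81062522] [[ 1.28707497e-01  9.91682501e-01 -4.44131821e-04]
 [ 9.91681889e-01 -1.28707928e-01 -1.13988209e-03]
 [-1.18756440e-03 -2.93726114e-04 -9.99999252e-01]]
```

View pics/w2z.png

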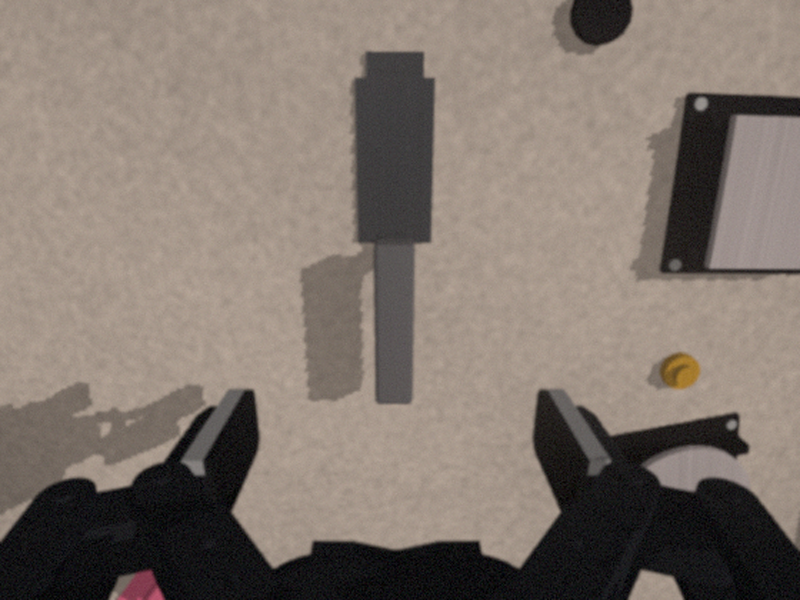

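```bash
python3 - <<'E'
from fit1 import *
d=load('w2.png'); q=lambda u,v:(u*.7,v*.7)
p=fitpose([(d,[(40,18,3),(40,-18,3),(-80,25,3),(-80,-25,3),(-175,12,56),(-175,-12,56),(-70,12,56),(-70,-12,56)],[q(366,52),q(423,52),q(356,241),q(431,242),q(376,403),q(411,403),q(375,243),q(413,243)])],[465,80,1.45],'lifter')
c,s=np.cos(p[2]),np.sin(p[2]);print(p[0]-88*c,p[1]-88*s)
E
```

```text
lifter [468.972  78.185   1.439] res [[-0.5, -1.2], [0.5, -1.0], [0.9, 0.4], [-0.4, -0.1], [-1.0, 0.9], [0.6, 1.0], [-1.6, 0.1], [1.1, 0.2]]
457.4296153620973 -9.054900566226436
```

Call:
move_arm(rot=[[0, 0, 0], [0, 0, 0], [0, 0, 0], [0, 0, 0], [0, 0, 0], [0, 0, 0]], linear=[[0.08, 0, 0.6], [0, 0, 0.6], [0, 0, 0.5], [0, 0, 0.4], [0, 0, 0.31], [0, 0, 0]], gripper=[1, 1, 1, 1, 1, 1])

```text
clock: 5.15
eef_pos: [456.9, -8.3, 42.9]
tool_rot: [[0.126, 0.992, -0.003], [0.992, -0.126, -0.002], [-0.002, -0.003, -1.0]]
contact_force: [-0.4, 0.2, -0.5]
width: 85.4
```

Call:
move_arm(rot=[[0, 0, 0], [0, 0, 0], [0, 0, 0], [0, 0, 0], [0, 0, 0], [0, 0, 0], [0, 0, 0]], linear=[[0, 0, 0], [0, 0, 0], [0, 0, 0], [0, 0, 0], [0, 0, 0], [0, 0, 0], [0, 0, 0]], gripper=[0.2, 0.2, 0.2, 0.1, 0.1, 0.1, 0.1], newtons=80)

```text
clock: 5.85
eef_pos: [458.0, -7.5, 44.3]
tool_rot: [[0.125, 0.992, 0.0], [0.992, -0.125, -0.0], [-0.0, 0.0, -1.0]]
contact_force: [0.2, -0.5, -0.4]
width: 8.4
```

```bash
python3 - <<'E'
from h import *
s=snap('scene','s3.png');e=snap('side','d3.png');w=snap('wrist','w3.png')
a=cv2.resize(s['img'][120:260,200:360],None,fx=2.5,fy=2.5,interpolation=cv2.INTER_CUBIC)
b=cv2.resize(e['img'][140:280,220:380],None,fx=2.5,fy=2.5,interpolation=cv2.INTER_CUBIC)
cv2.imwrite('pics/m3.png',np.hstack([a,b])); cv2.imwrite('pics/w3z.png',np.clip(w['img']*1.5,0,255).astype(np.uint8))
print(manip.sense()['width'])
E
```

```text
8.232806756668095
```

View pics/m3.png

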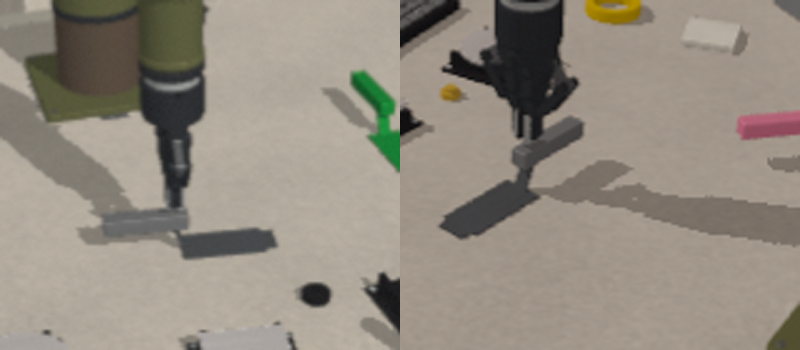

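View pics/w3z.png

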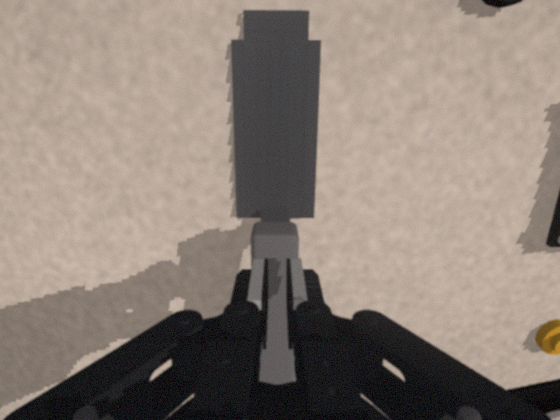

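```bash
python3 - <<'E'
from h import *
for f,ox,oy in (('s3.png',200,120),('d3.png',220,140)):
    d=load(f)
    for z in (27,44,56,75,100): 
        p=proj(d,[458,-7.5,z]); print(f,z,p.round(1),((p-[ox,oy])*2.5).round())
    a=cv2.resize(d['img'][oy:oy+100,ox+20:ox+120],None,fx=6,fy=6,interpolation=cv2.INTER_CUBIC); cv2.imwrite('pics/z'+f,np.clip(a*1.5,0,255).astype(np.uint8))
E
```

```text
s3.png 27 [269.4 212.4] [174. 231.]
s3.png 44 [269.3 207.8] [173. 220.]
s3.png 56 [269.3 204.5] [173. 211.]
s3.png 75 [269.2 199.3] [173. 198.]
s3.png 100 [269.  192.4] [173. 181.]
d3.png 27 [269.9 206.3] [125. 166.]
d3.png 44 [270.  201.3] [125. 153.]
d3.png 56 [270.1 197.8] [125. 144.]
d3.png 75 [270.2 192.1] [125. 130.]
d3.png 100 [270.3 184.4] [126. 111.]
```

View pics/zd3.png

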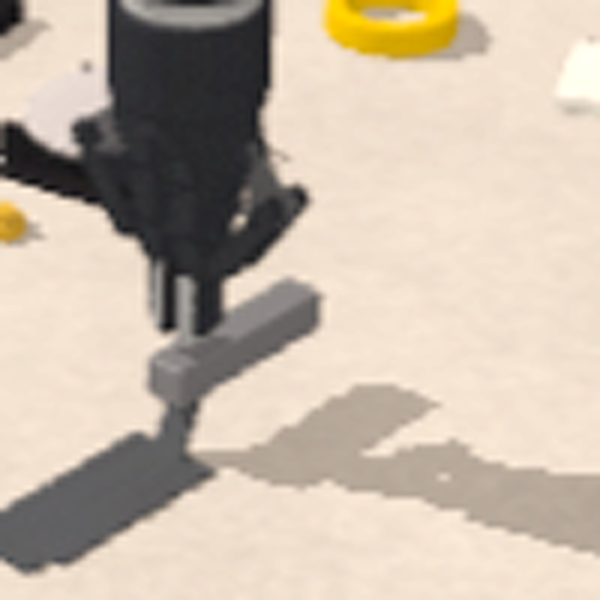

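View pics/zs3.png

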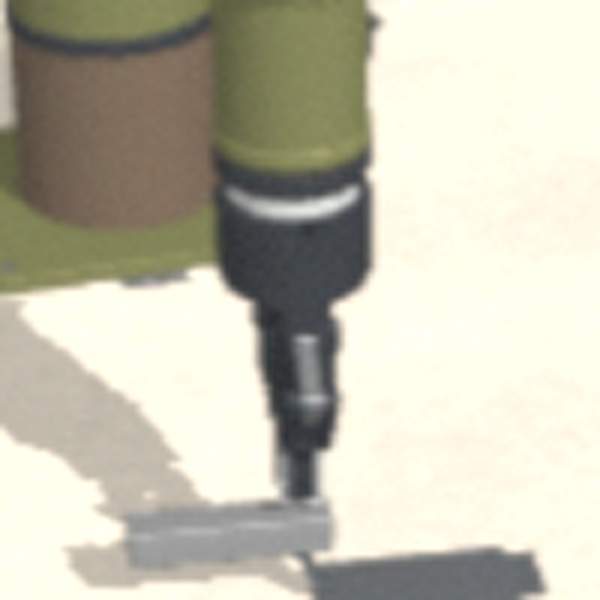

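```bash
python3 - <<'E'
from fit1 import *
import copy
q=lambda u,v:(u*.7,v*.7)
M2=[(40,18,3),(40,-18,3),(-80,25,3),(-80,-25,3),(-175,12,56),(-175,-12,56),(-70,12,56),(-70,-12,56)];P2=[q(366,52),q(423,52),q(356,241),q(431,242),q(376,403),q(411,403),q(375,243),q(413,243)]
M3=[(40,18,3),(40,-18,3),(-80,25,3),(-80,-25,3),(-70,12,56),(-70,-12,56)];P3=[(244,11),(309,12),(236,217),(314,217),(252,222),(298,222)]
def run(f,M,P):
    d=copy.deepcopy(load(f))
    o0=np.array(d['origin'])
    def g(p):
        d['origin']=o0+[0,0,p[3]]
        c,s=np.cos(p[2]),np.sin(p[2])
        return np.concatenate([proj(d,[p[0]+c*x-s*y,p[1]+s*x+c*y,z])-np.array(w) for (x,y,z),w in zip(M,P)])
    o=least_squares(g,[468,78,1.44,0]); print(f,o.x.round(3),np.abs(o.fun).max(), (o.fun.reshape(-1,2)).round(1).tolist())
run('w2.png',M2,P2); run('w3.png',M3,P3)
d=load('w3.png')
print(d['origin'])
for z in (27,44,75):
  for y in (-5,5): print(z,proj(d,[458+.992*y,-7.5-.126*y,z]).round())
E
python3 - <<'E'
import cv2
a=cv2.imread('pics/w3z.png')[200:400,190:370]; cv2.imwrite('pics/w3c.png',cv2.resize(a,None,fx=3.5,fy=3,interpolation=cv2.INTER_CUBIC))
E
```

```text
w2.png [468.923  77.704   1.44    2.689] 1.3922551963336787 [[-0.3, -0.1], [0.3, 0.1], [1.2, 0.3], [-0.5, -0.2], [-0.8, -0.2], [0.6, -0.1], [-1.4, -0.0], [1.0, 0.1]]
w3.png [469.233  78.717   1.438   7.961] 5.7452481655849965 [[0.8, 0.3], [-0.9, -0.2], [1.7, -5.7], [-1.3, -5.2], [-0.7, 4.0], [0.4, 4.3]]
[468.67340727  70.96313787 209.36513148]
27 [267. 240.]
27 [284. 240.]
44 [266. 253.]
44 [285. 253.]
75 [264. 283.]
75 [286. 283.]
```

View pics/w3c.png

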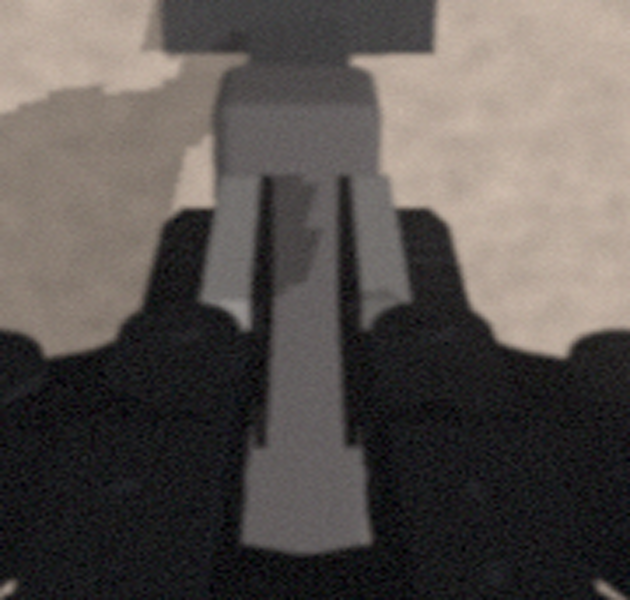

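```bash
python3 - <<'E'
from h import *
for f,tcp,yaw in (('w2.png',[457.1,-13.3,164.6],1.4417),('w3.png',[458,-7.5,44.3],1.4455)):
  d=load(f)
  R=np.array([[np.cos(yaw),np.sin(yaw),0],[np.sin(yaw),-np.cos(yaw),0],[0,0,-1]])
  h=42.5 if f=='w2.png' else 4.2
  for z in (-40,-30,-20,-10,0,17):
    print(f,z,[proj(d,np.array(tcp)+R@np.array([x,s*h,z])).round().tolist() for x in (-11,11) for s in (-1,1)])
  # camera in tool frame
  print(R.T@(np.array(d['origin'])-tcp), (R.T@np.array(d['attitude'])).round(3).tolist())
E
```

```text
w2.png -40 [[178.0, 315.0], [372.0, 315.0], [173.0, 270.0], [377.0, 271.0]]
w2.png -30 [[184.0, 302.0], [366.0, 302.0], [179.0, 259.0], [371.0, 260.0]]
w2.png -20 [[189.0, 290.0], [361.0, 291.0], [185.0, 250.0], [365.0, 250.0]]
w2.png -10 [[193.0, 280.0], [357.0, 280.0], [190.0, 241.0], [360.0, 241.0]]
w2.png 0 [[198.0, 271.0], [353.0, 271.0], [194.0, 234.0], [356.0, 234.0]]
w2.png 17 [[204.0, 257.0], [347.0, 257.0], [201.0, 222.0], [349.0, 222.0]]
[  79.16771879    0.8050183  -165.02341757] [[0.001, 0.95, 0.313], [1.0, -0.001, -0.0], [0.0, 0.313, -0.95]]
w3.png -40 [[265.0, 316.0], [285.0, 316.0], [265.0, 271.0], [285.0, 271.0]]
w3.png -30 [[266.0, 303.0], [284.0, 303.0], [265.0, 260.0], [284.0, 260.0]]
w3.png -20 [[267.0, 291.0], [284.0, 291.0], [266.0, 250.0], [284.0, 250.0]]
w3.png -10 [[267.0, 281.0], [283.0, 281.0], [267.0, 242.0], [284.0, 242.0]]
w3.png 0 [[268.0, 271.0], [283.0, 271.0], [267.0, 234.0], [283.0, 234.0]]
w3.png 17 [[268.0, 258.0], [282.0, 258.0], [268.0, 223.0], [283.0, 223.0]]
[  79.18188244    0.78429532 -165.06513148] [[0.0, 0.95, 0.311], [1.0, -0.0, -0.0], [-0.0, 0.311, -0.95]]
```

Call:
move_arm(rot=[[0, 0, 0], [0, 0, 0], [0, 0, 0], [0, 0, 0], [0, 0, 0], [0, 0, 0], [0, 0, 0], [0, 0, 0]], linear=[[0, 0, 0], [0, 0, 0], [0, 0, 0], [0, 0, 0], [0, 0, 0.2], [0, 0, 0.2], [0, 0, 0.2], [0, 0, 0]], gripper=[0.5, 0.5, 0.5, 0.5, 0.5, 0.5, 0.5, 0.5])

```text
clock: 6.8
eef_pos: [457.4, -7.4, 13.4]
tool_rot: [[0.124, 0.992, -0.002], [0.992, -0.124, -0.001], [-0.001, -0.002, -1.0]]
contact_force: [-0.3, -0.3, -0.7]
width: 42.7
```

```bash
cat > look.py <<'E'
from h import *
import sys
k=sys.argv[1]; x,y,z=[float(v) for v in sys.argv[2:5]]
out=[]
for n in ('scene','side'):
    d=snap(n,n+k+'.png'); u,v=proj(d,[x,y,z]).round().astype(int)
    u=np.clip(u,50,510);v=np.clip(v,50,370)
    out.append(cv2.resize(np.clip(d['img'][v-50:v+50,u-50:u+50]*1.5,0,255).astype(np.uint8),(400,400),interpolation=cv2.INTER_CUBIC)); print(n,u-50,v-50)
cv2.imwrite('pics/L'+k+'.png',np.hstack(out))
E
python3 look.py 4 458 -8 40
```

```text
scene 219 159
side 220 152
```

View pics/L4.png

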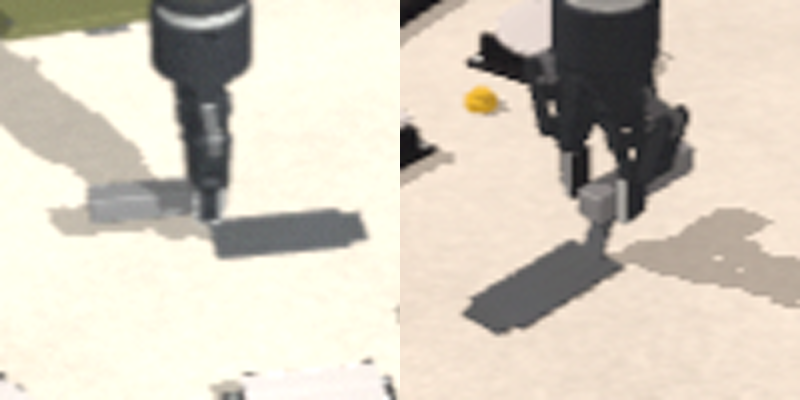

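```bash
python3 - <<'E'
from h import *
s=load('scene4.png');d=load('side4.png')
for z in (10,20,30,40): print(z,proj(s,[485,-4,z]).round(1),proj(d,[432,-11,z]).round(1))
E
```

```text
10 [273.  221.6] [278.  213.6]
20 [272.9 218.9] [278.1 210.7]
30 [272.9 216.2] [278.1 207.8]
40 [272.8 213.5] [278.2 204.8]
```

Call:
move_arm(rot=[[0, 0, 0], [0, 0, 0], [0, 0, 0], [0, 0, 0], [0, 0, 0], [0, 0, 0], [0, 0, 0]], linear=[[0, 0, 0.1], [0, 0, 0], [0, 0, 0], [0, 0, 0], [0, 0, 0], [0, 0, 0], [0, 0, 0]], gripper=[0.5, 0.1, 0.1, 0.1, 0.1, 0.1, 0.1], newtons=80)

```text
clock: 7.6
eef_pos: [457.9, -7.5, 9.4]
tool_rot: [[0.125, 0.992, 0.0], [0.992, -0.125, -0.0], [-0.0, 0.0, -1.0]]
contact_force: [-1.0, 0.4, 5.9]
width: 22.5
```

```bash
python3 look.py 5 458 -8 40
```

```text
scene 219 159
side 220 152
```

View pics/L5.png

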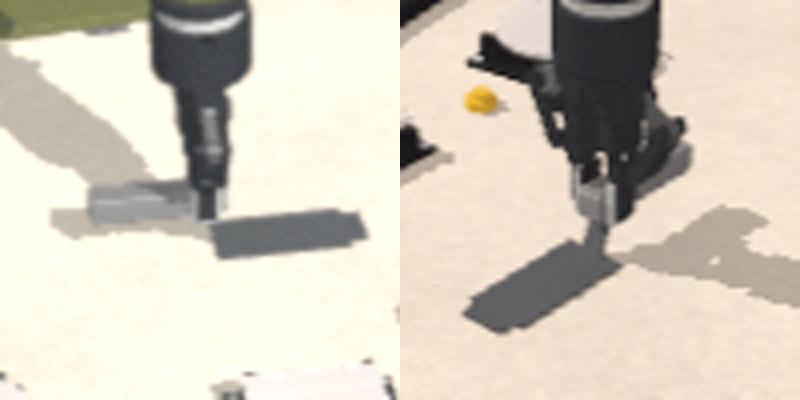

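Call:
move_arm(rot=[[0, 0, 0], [0, 0, 0], [0, 0, 0], [0, 0, 0.6], [0, 0, 1], [0, 0, 1], [0, 0, 1], [0, 0, 1]], linear=[[0, 0, -0.2], [0, 0, -0.5], [0, 0, -0.5], [0, 0, -0.5], [0, 0, -0.2], [0, 0, 0], [0, 0, 0], [0, 0, 0]], gripper=[0.1, 0.1, 0.1, 0.1, 0.1, 0.1, 0.1, 0.1], newtons=100)

```text
clock: 8.5
eef_pos: [457.9, -7.7, 104.1]
tool_rot: [[0.506, 0.862, -0.0], [0.862, -0.506, -0.0], [-0.0, -0.0, -1.0]]
contact_force: [-0.3, 0.5, -1.3]
width: 22.3
```

Call:
move_arm(rot=[[0, 0, 1], [0, 0, 1], [0, 0, 1], [0, 0, 1], [0, 0, 1], [0, 0, 1], [0, 0, 1], [0, 0, 1]], linear=[[0, 0, 0], [0, 0, 0], [0, 0, 0], [0, 0, 0], [0, 0, 0], [0, 0, 0], [0, 0, 0], [0, 0, 0]], gripper=[0.1, 0.1, 0.1, 0.1, 0.1, 0.1, 0.1, 0.1])

```text
clock: 9.3
eef_pos: [457.8, -7.5, 103.9]
tool_rot: [[0.942, 0.335, -0.001], [0.335, -0.942, -0.0], [-0.001, -0.0, -1.0]]
contact_force: [1.6, 1.3, -1.1]
width: 22.2
```

Call:
move_arm(rot=[[0, 0, 1], [0, 0, 1], [0, 0, 1], [0, 0, 0.5], [0, 0, 0]], linear=[[0, 0, 0], [0, 0, 0], [0, 0, 0], [0, 0, 0], [0, 0, 0]], gripper=[0.1, 0.1, 0.1, 0.1, 0.1])

```text
clock: 9.8
eef_pos: [457.8, -7.5, 104.0]
tool_rot: [[0.999, 0.041, -0.0], [0.041, -0.999, -0.0], [-0.0, 0.0, -1.0]]
contact_force: [-0.2, -0.1, -2.0]
width: 21.9
```

Call:
move_arm(rot=[[0, 0, 0], [0, 0, 0], [0, 0, 0], [0, 0, 0], [0, 0, 0], [0, 0, 0], [0, 0, 0]], linear=[[-0.04, 0.5, 0], [-0.04, 0.8, 0], [-0.04, 0.8, 0], [-0.04, 0.8, 0], [-0.04, 0.8, 0], [-0.04, 0.5, 0], [-0.01, 0.28, 0]], gripper=[0.1, 0.1, 0.1, 0.1, 0.1, 0.1, 0.1])

```text
clock: 10.5
eef_pos: [453.5, -235.0, 104.0]
tool_rot: [[0.999, 0.037, -0.001], [0.037, -0.999, -0.001], [-0.001, 0.001, -1.0]]
contact_force: [-0.8, 0.3, -1.2]
width: 22.1
```

```bash
python3 - <<'E'
from h import *
d=snap('wrist','w6.png'); s=manip.sense(); print(d['origin'],s['eef_pos'],s['width'],s['joint_pos'],s['tool_rot'].round(4).tolist())
cv2.imwrite('pics/w6z.png',cv2.resize(np.clip(d['img']*1.5,0,255).astype(np.uint8),(800,600),interpolation=cv2.INTER_CUBIC))
E
python3 look.py 6 560 -232 60
```

```text
[ 534.53997156 -233.00413703  269.1233286 ] [ 453.78667358 -236.40754836  104.02459586] 22.679407861841245 [ 0.51743446  0.71495508 -0.2096415   2.00115556  0.32068592  0.4558825
 -1.4666077 ] [[0.9994, 0.0358, -0.0], [0.0358, -0.9994, -0.0025], [-0.0001, 0.0025, -1.0]]
scene 151 186
side 234 108
```

View pics/w6z.png

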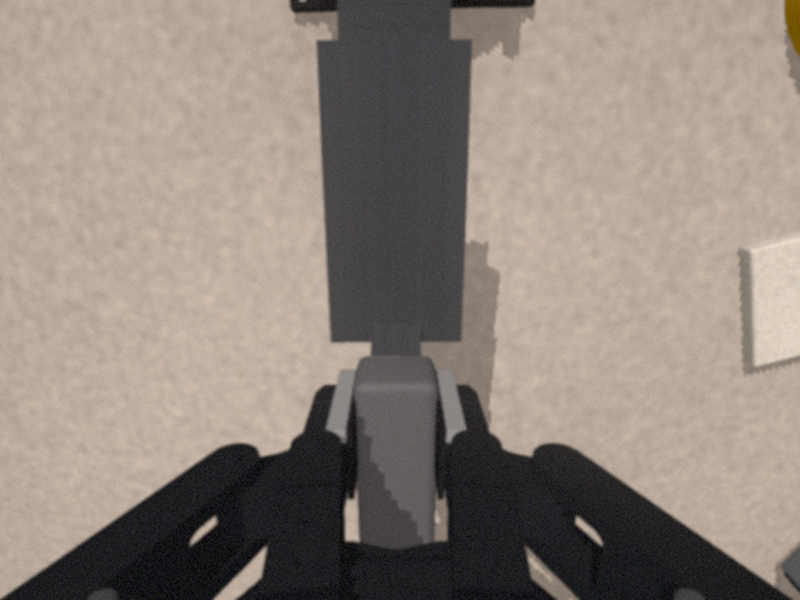

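View pics/L6.png

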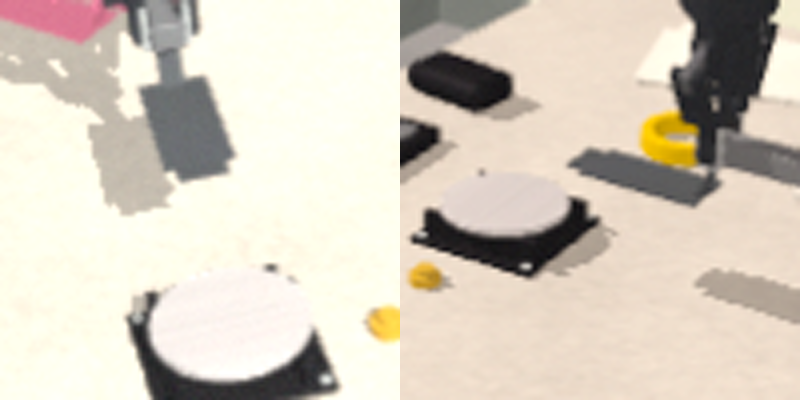

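```bash
cat > fit2.py <<'E'
from h import *
from scipy.optimize import least_squares
from scipy.spatial.transform import Rotation as R
def tool_fit(f,tcp,yaw,M,P,x0,lock=None,lab=''):
    """lifter pose in tool-level frame (x fwd,y left,z up at tcp): p=[x,y,z,yaw,pitch]"""
    d=load(f); Rt=R.from_euler('z',yaw).as_matrix()
    def g(p):
        A=R.from_euler('ZYX',[p[3],p[4],0]).as_matrix()
        return np.concatenate([proj(d,np.array(tcp)+Rt@(A@np.array(m,float)+p[:3]))-np.array(q) for m,q in zip(M,P)])
    o=least_squares(g,x0,x_scale=[1,1,1,.01,.01]); print(lab,f,o.x.round(4),'res',o.fun.reshape(-1,2).round(1).tolist()); return o.x
E
python3 - <<'E'
from fit2 import *
s=7/10
# step x from w2 with lifter pose
d=load('w2.png')
for x in (28,30,32): print(x,proj(d,[469+np.cos(1.44)*x,78+np.sin(1.44)*x,3])/s)
xs=30
M=[(xs,25,3),(xs,-25,3),(-80,25,3),(-80,-25,3)]
tool_fit('w3.png',[458,-7.5,44.3],1.4455,M,[(232,41),(321,41),(236,217),(314,217)],[86,0,-44,0,0])
tool_fit('w6.png',[453.8,-236.4,104],.0358,M,[(318*s,41*s),(471*s,41*s),(331*s,341*s),(462*s,341*s)],[86,0,-9,0,0])
E
```

```text
28 [394.44955402  71.4554122 ]
30 [394.45747989  68.01827372]
32 [394.46543961  64.57134193]
 w3.png [ 8.11346e+01 -3.67200e-01 -4.94471e+01 -7.70000e-03 -8.69000e-02] res [[0.1, -0.9], [-0.4, -0.1], [2.6, 0.3], [-2.3, 0.8]]
 w6.png [ 8.28183e+01  6.18900e-01 -1.49920e+01  7.30000e-03 -4.07000e-02] res [[0.7, -0.3], [-0.5, -0.9], [2.4, 0.9], [-2.7, 0.5]]
```

```bash
python3 - <<'E'
from fit2 import *
s=7/10
xs=24
M=[(xs,25,3),(xs,-25,3),(-80,25,3),(-80,-25,3)]
tool_fit('w2.png',[457.1,-13.3,164.6],1.4417,M+[(40,18,3),(40,-18,3)],[(356*s,79*s),(434*s,79*s),(357*s,241*s),(431*s,242*s),(366*s,52*s),(423*s,52*s)],[86,0,-160,0,0])
tool_fit('w3.png',[458,-7.5,44.3],1.4455,M+[(40,18,3),(40,-18,3)],[(232,41),(321,41),(236,217),(314,217),(244,11),(309,11)],[86,0,-44,0,0])
tool_fit('w6.png',[453.8,-236.4,104],.0358,M,[(318*s,41*s),(471*s,41*s),(331*s,341*s),(462*s,341*s)],[86,0,-9,0,0])
E
```

```text
w2.png [ 9.239060e+01 -1.526000e-01 -1.689191e+02 -3.100000e-03  9.020000e-02] res [[-0.4, -0.3], [-0.1, -0.0], [0.1, 0.2], [-0.0, -0.2], [0.2, 0.1], [0.2, 0.2]]
 w3.png [ 8.62475e+01 -3.96900e-01 -4.59071e+01 -6.90000e-03  4.01000e-02] res [[0.1, -0.0], [-0.5, 0.6], [0.2, -0.2], [0.2, 0.3], [0.1, -0.6], [-0.1, -0.1]]
 w6.png [ 8.78273e+01  6.50800e-01 -1.03263e+01  7.30000e-03  3.89000e-02] res [[-0.0, 0.4], [0.3, -0.2], [-0.4, 0.1], [0.1, -0.3]]
```

```bash
cat > ov.py <<'E'
from h import *
def crop(f,u,v,w,h,k,n,curves=()):
    d=load(f); a=np.clip(d['img'][v:v+h,u:u+w]*1.4,0,255).astype(np.uint8); a=cv2.resize(a,None,fx=k,fy=k,interpolation=cv2.INTER_CUBIC)
    for c,col in curves:
        p=((np.array([proj(d,x) for x in c])-[u,v]+.5)*k-.5).round().astype(int); cv2.polylines(a,[p.reshape(-1,1,2)],False,col,1,cv2.LINE_AA)
    cv2.imwrite('pics/'+n,a); return a
def place(pts,x,y,yaw): 
    c,s=np.cos(yaw),np.sin(yaw); return [(x+c*a-s*b,y+s*a+c*b,z) for a,b,z in pts]
def sq(h,z): return [(h,h,z),(h,-h,z),(-h,-h,z),(-h,h,z),(h,h,z)]
def circ(r,z): return [(r*np.cos(t),r*np.sin(t),z) for t in np.linspace(0,2*np.pi,90)]
def stand(x,y,yaw,mirror=None):
    o=[(place(sq(60,6),x,y,yaw),(0,255,0))]
    for s in (42,-42):
        o.append((place([(55,s+4,26),(55,s-4,26),(-55,s-4,26),(-55,s+4,26),(55,s+4,26)],x,y,yaw),(255,255,0)))
    if mirror: o.append((place(circ(55,32),*mirror,0),(0,0,255)))
    return o
E
python3 - <<'E'
from ov import *
m=(656.5,-231.6)
c=stand(656.5,-231.6,.0,m)
a=crop('scene6.png',165,235,90,70,6,'o1.png',c)
b=crop('side6.png',225,135,75,55,7,'o2.png',c)
e=crop('w1.png',385,0,105,110,6,'o3.png',c)
E
```

```text
(no output)
```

View pics/o1.png

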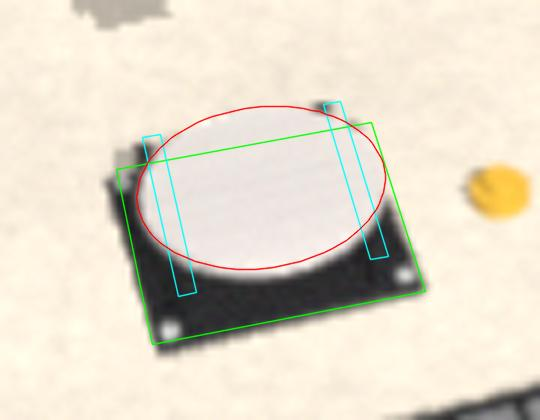

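View pics/o2.png

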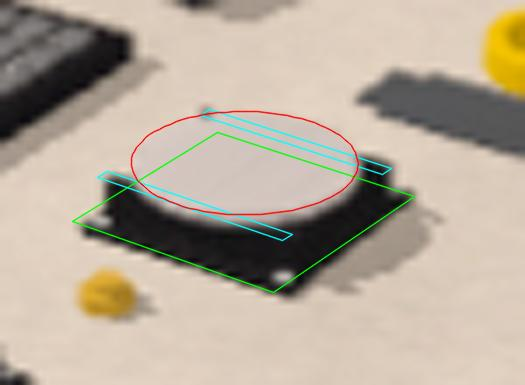

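View pics/o3.png

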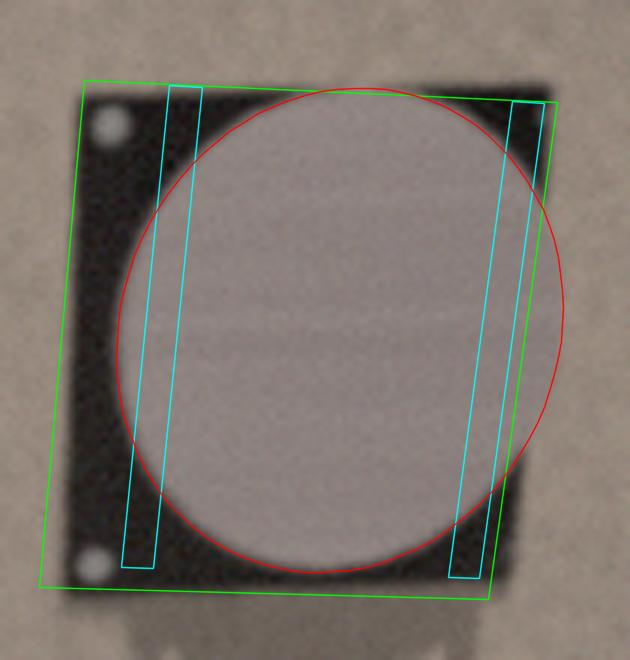

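Call:
move_arm(rot=[[0, 0, 0], [0, 0, 0], [0, 0, 0], [0, 0, 0], [0, 0, 0], [0, 0, 0], [0, 0, 0]], linear=[[0.2, -0.2, -0.6], [0.4, -0.4, -0.6], [0.6, -0.6, -0.6], [0.6, -0.6, -0.6], [0.6, -0.5, -0.4], [0.3, -0.2, 0], [0, 0, 0]], gripper=[0.1, 0.1, 0.1, 0.1, 0.1, 0.1, 0.1])

```text
clock: 11.35
eef_pos: [584.5, -96.7, 242.5]
tool_rot: [[0.999, 0.05, 0.003], [0.05, -0.999, 0.004], [0.003, -0.003, -1.0]]
contact_force: [-0.5, 0.4, -2.4]
width: 22.4
```

```bash
python3 - <<'E'
from ov import *
d=snap('wrist','w7.png'); s=manip.sense(); print(d['origin'],s['eef_pos'],s['width'],s['tool_rot'].round(4).tolist())
cv2.imwrite('pics/w7z.png',cv2.resize(np.clip(d['img']*1.5,0,255).astype(np.uint8),(800,600),interpolation=cv2.INTER_CUBIC))
E
```

```text
[664.88675231 -94.46880253 407.89759059] [582.25734735 -99.43244394 241.65414867] 22.359353072347734 [[0.9989, 0.0473, -0.0007], [0.0473, -0.9989, 0.0016], [-0.0006, -0.0016, -1.0]]
```

View pics/w7z.png

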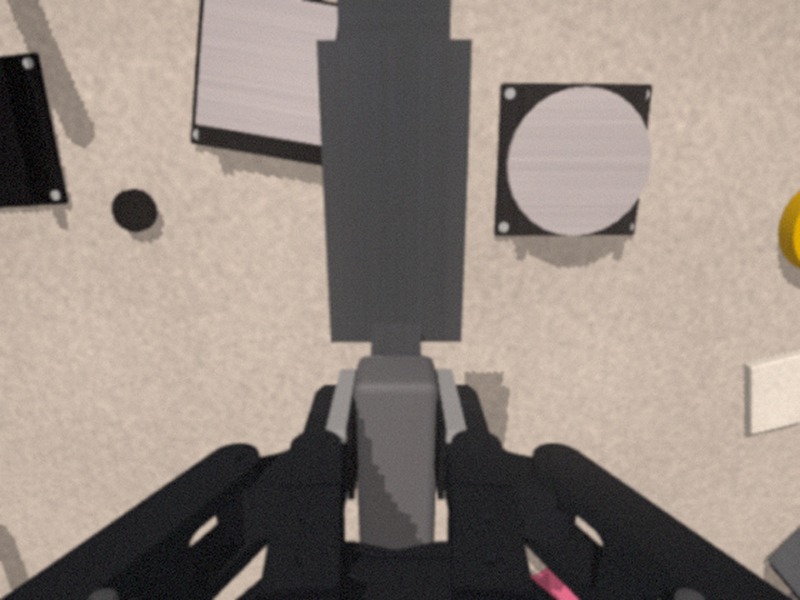

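```bash
cat > conc.py <<'E'
from ov import *
from scipy.optimize import least_squares
def conc(f,corn,cz,ext,lab):
    """corn: pixel corners FL,NL,NR,FR ; ext: list of (pixel) points on mirror rim z32"""
    d=load(f)
    def g(p):
        c=place([(60,60,cz[0]),(-60,60,cz[1]),(-60,-60,cz[2]),(60,-60,cz[3])],*p[:3])
        r=[]
        for q,w in zip(c,corn): r+=list(proj(d,q)-w)
        for w in ext:
            P=onz(d,*w,32)[:2]; r.append((np.hypot(*(P-p[3:5]))-55)*.7)
        return np.array(r)
    o=least_squares(g,[656,-232,.05,656,-232],x_scale=[1,1,.01,1,1]); print(lab,o.x.round(3),o.fun.round(1)); return o.x
E
python3 - <<'E'
from conc import *
s=.7
p=conc('w7.png',[(501*s,84*s),(496*s,235*s),(634*s,235*s),(652*s,85*s)],[3,0,3,6],[(507*s,160*s),(651*s,152*s),(587*s,86*s),(540*s,100*s),(630*s,104*s),(640*s,195*s),(520*s,205*s)],'w7')
crop('w7.png',335,45,135,130,5,'o4.png',stand(*p[:3],(p[3],p[4])))
p=conc('w1.png',[(398.3,14.7),(396.3,99.7),(470,96.7),(476.7,14.7)],[3,0,3,6],[(404.2,54.6),(478.6,52),(444,14.2),(412,28)],'w1')
E
```

```text
w7 [ 6.56468e+02 -2.36160e+02  6.90000e-02  6.57488e+02 -2.32491e+02] [-0.2  0.3 -1.2  0.6  0.3 -0.1  1.1 -0.5  0.3 -0.  -0.4  0.5 -0.5  0.3
 -0.8]
w1 [ 6.56931e+02 -2.35978e+02  6.20000e-02  6.57973e+02 -2.30808e+02] [-0.1  1.2 -1.5 -0.1  0.2  0.1  1.4 -1.1 -0.6  0.7 -1.1  1.7]
```

View pics/o4.png

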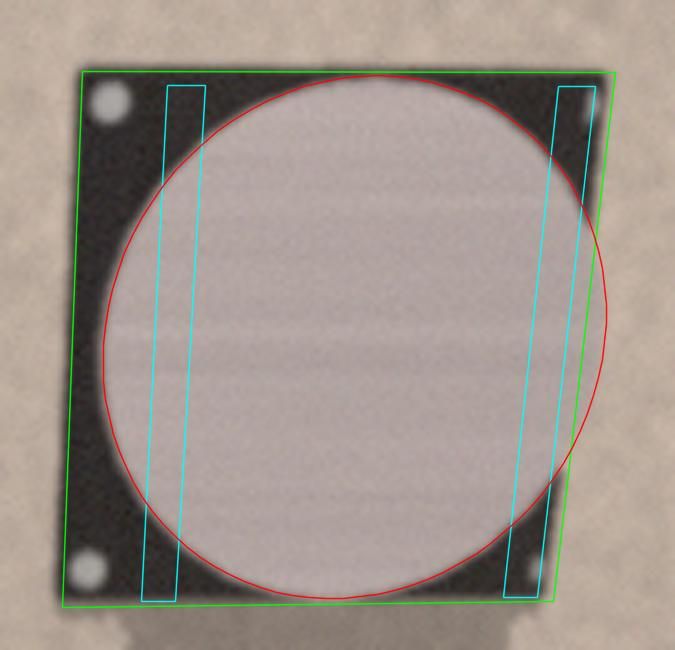

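Call:
move_arm(rot=[[0, 0, 0], [0, 0, 0], [0, 0, 0], [0, 0, 0], [0, 0, 0], [0, 0, 0], [0, 0, 0], [0, 0, -0.22]], linear=[[-0.4, 0.4, 0.1], [-0.55, 0.55, 0.2], [-0.55, 0.55, 0.4], [-0.55, 0.55, 0.6], [-0.42, 0.5, 0.6], [-0.2, 0.25, 0.6], [0, 0, 0.3], [0, 0, 0]], gripper=[0.1, 0.1, 0.1, 0.1, 0.1, 0.1, 0.1, 0.1])

```text
clock: 12.2
eef_pos: [450.8, -248.3, 99.8]
tool_rot: [[0.998, 0.06, -0.007], [0.06, -0.998, 0.002], [-0.006, -0.003, -1.0]]
contact_force: [0.2, 0.6, -1.1]
width: 22.2
```

Call:
move_arm(rot=[[0, 0, 0]], linear=[[0, 0, 0]], gripper=[0.1])

```text
clock: 12.3
eef_pos: [454.0, -248.3, 102.1]
tool_rot: [[0.998, 0.061, -0.001], [0.061, -0.998, 0.001], [-0.001, -0.001, -1.0]]
contact_force: [1.2, 0.7, -1.9]
width: 22.7
```

Call:
move_arm(rot=[[0, 0, -0.06], [0, 0, 0], [0, 0, 0], [0, 0, 0], [0, 0, 0], [0, 0, 0]], linear=[[0, -0.05, 0.3], [0, 0, 0.4], [0, 0, 0.4], [0, 0, 0.3], [0, 0, 0.21], [0, 0, 0]], gripper=[0.1, 0.1, 0.1, 0.1, 0.1, 0.1])

```text
clock: 12.9
eef_pos: [454.4, -245.9, 21.2]
tool_rot: [[0.998, 0.066, -0.0], [0.066, -0.998, 0.0], [-0.0, -0.0, -1.0]]
contact_force: [-0.6, -0.4, -1.0]
width: 22.3
```

```bash
cat > wl.py <<'E'
from ov import *
import sys
k=sys.argv[1]
d=snap('wrist','w'+k+'.png'); s=manip.sense(); print(s['clock'],d['origin'],s['eef_pos'].round(1),s['width'],'yaw',np.arctan2(s['tool_rot'][1,0],s['tool_rot'][0,0]).round(4),s['contact_force'].round(1),s['tool_rot'][:,2].round(4))
cv2.imwrite('pics/w'+k+'z.png',cv2.resize(np.clip(d['img']*1.5,0,255).astype(np.uint8),(800,600),interpolation=cv2.INTER_CUBIC))
E
python3 wl.py 8; python3 look.py 8 590 -235 20
```

```text
12.95 [ 535.30154952 -241.9153954   186.37410916] [ 454.7 -246.3   21.8] 22.1900206915624 yaw 0.0656 [-0.3 -0.2 -1.1] [ 4.e-04 -1.e-04 -1.e+00]
scene 153 204
side 226 116
```

View pics/w8z.png

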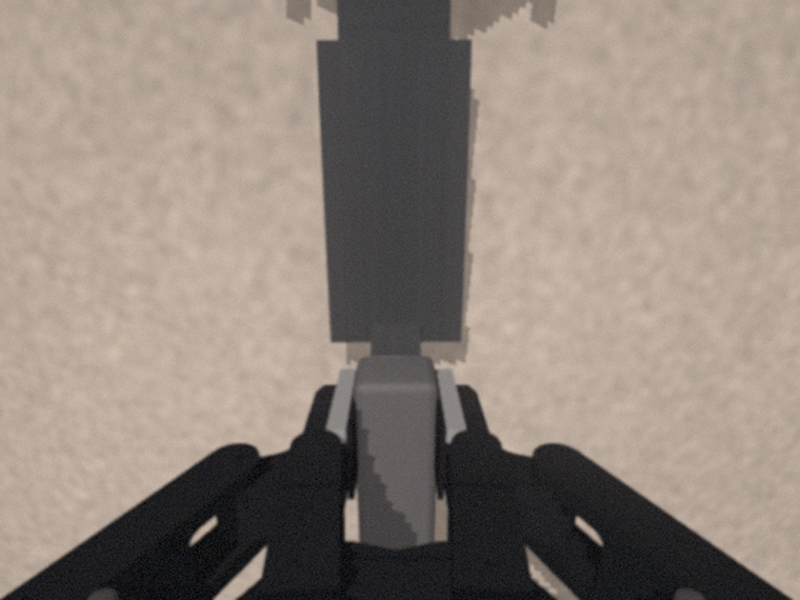

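View pics/L8.png

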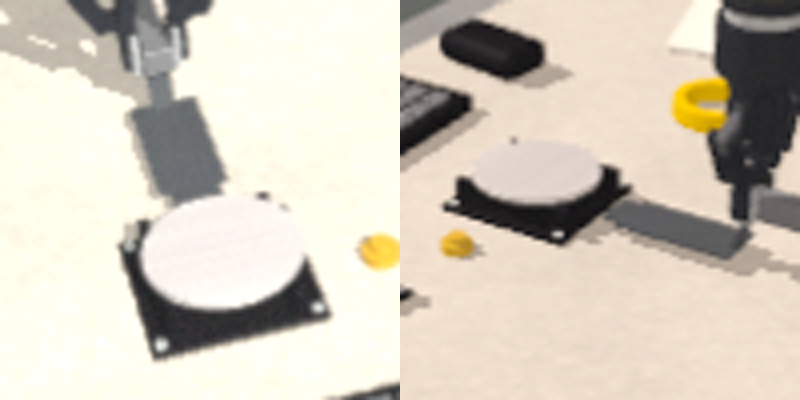

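Call:
move_arm(rot=[[0, 0, 0], [0, 0, 0], [0, 0, 0], [0, 0, 0]], linear=[[0.2, 0, 0], [0.3, 0, 0], [0.2, 0, 0], [0, 0, 0]], gripper=[0.1, 0.1, 0.1, 0.1])

```text
clock: 13.45
eef_pos: [492.3, -243.9, 22.0]
tool_rot: [[0.998, 0.066, 0.004], [0.066, -0.998, -0.0], [0.004, 0.0, -1.0]]
contact_force: [-0.1, 0.3, -1.4]
width: 22.2
```

```bash
python3 wl.py 9; python3 look.py 9 630 -235 20
```

```text
13.5 [ 572.40428999 -239.83392084  187.55826874] [ 490.3 -244.1   21.7] 21.97864896600146 yaw 0.0654 [-1.3  0.9 -2.5] [ 1.4e-03 -1.0e-04 -1.0e+00]
scene 156 213
side 216 113
```

View pics/w9z.png

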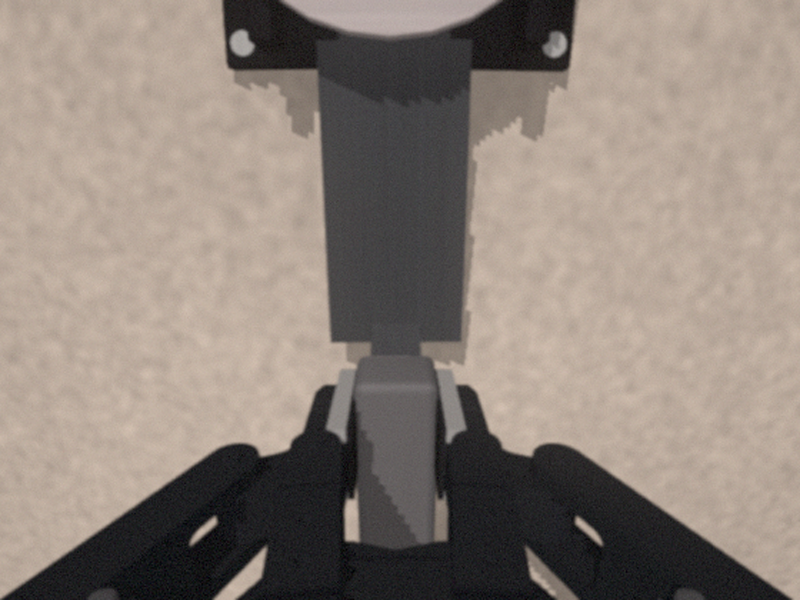

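View pics/L9.png

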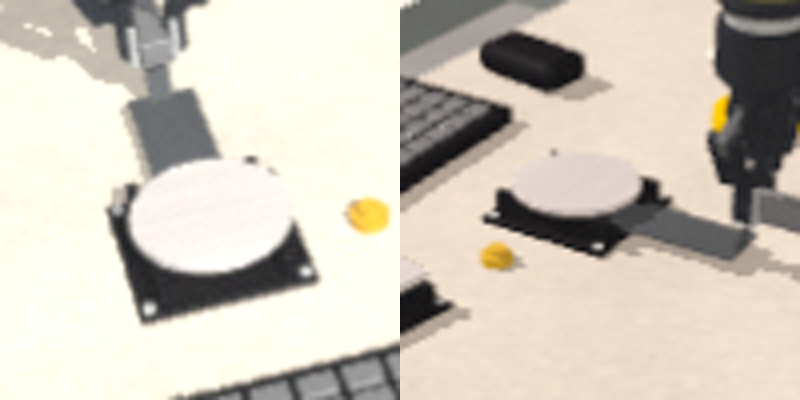

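```bash
python3 - <<'E'
from h import *
d=load('w9.png'); o=np.array(d['origin'])
yaw=.0655; ax=np.array([np.cos(yaw),np.sin(yaw)]); ay=np.array([-ax[1],ax[0]])
tcp=np.array([o[0],o[1]])-79.2*ax
for q,z in [((392,35),29),((392,38),26),((277,0),32),((511,0),32),((225,68),6),((575,68),6),((242,43),6),((555,43),6),((318,41),15),((471,41),15),((331,341),15),((462,341),15)]:
    P=onz(d,q[0]*.7,q[1]*.7,z)[:2]-tcp; print(q,z,(P@ax).round(1),(P@ay).round(1))
print(tcp)
E
```

```text
(392, 35) 29 110.0 1.2
(392, 38) 26 109.8 1.2
(277, 0) 32 119.1 34.3
(511, 0) 32 119.1 -33.1
(225, 68) 6 104.5 59.5
(575, 68) 6 104.7 -62.3
(242, 43) 6 112.5 52.9
(555, 43) 6 112.6 -54.6
(318, 41) 15 111.1 25.3
(471, 41) 15 111.1 -24.4
(331, 341) 15 5.9 24.9
(462, 341) 15 6.0 -25.6
[ 493.37412316 -245.01781229]
```

Call:
move_arm(rot=[[0, 0, 0], [0, 0, 0], [0, 0, 0], [0, 0, 0], [0, 0, 0], [0, 0, 0], [0, 0, 0]], linear=[[0.2, 0, 0], [0.35, 0, 0], [0.4, 0, 0], [0.35, 0, 0], [0.2, 0, 0], [0.12, 0, 0], [0, 0, 0]], gripper=[0.1, 0.1, 0.1, 0.1, 0.1, 0.1, 0.1])

```text
clock: 14.3
eef_pos: [570.3, -238.9, 21.3]
tool_rot: [[0.998, 0.065, 0.0], [0.065, -0.998, 0.0], [0.0, -0.0, -1.0]]
contact_force: [-0.4, 0.3, -1.1]
width: 22.2
```

```bash
python3 wl.py 10; python3 look.py 10 630 -235 20
```

```text
14.35 [ 651.1373178  -234.91865611  186.50221484] [ 569.4 -239.1   21.2] 22.369178448474845 yaw 0.0646 [-0.5 -0.3 -1.6] [-1.1e-03 -1.0e-04 -1.0e+00]
scene 156 213
side 216 113
```

View pics/w10z.png

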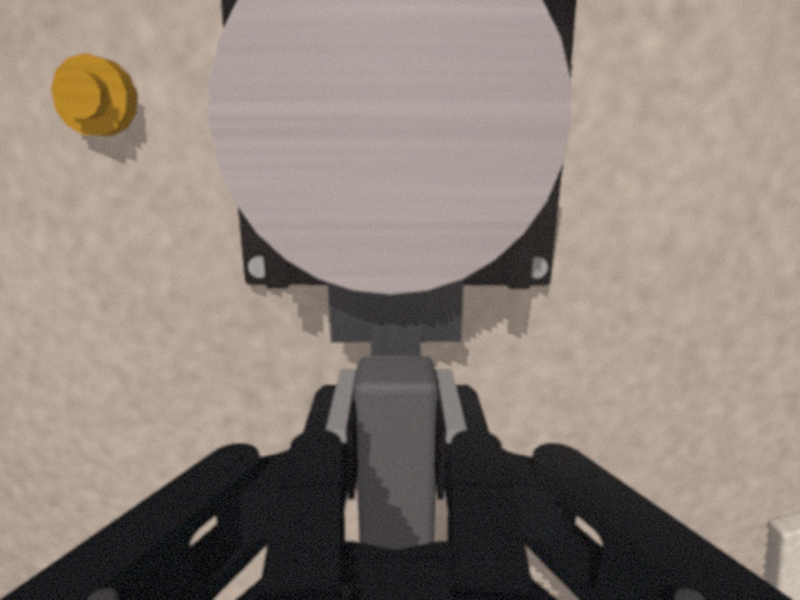

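View pics/L10.png

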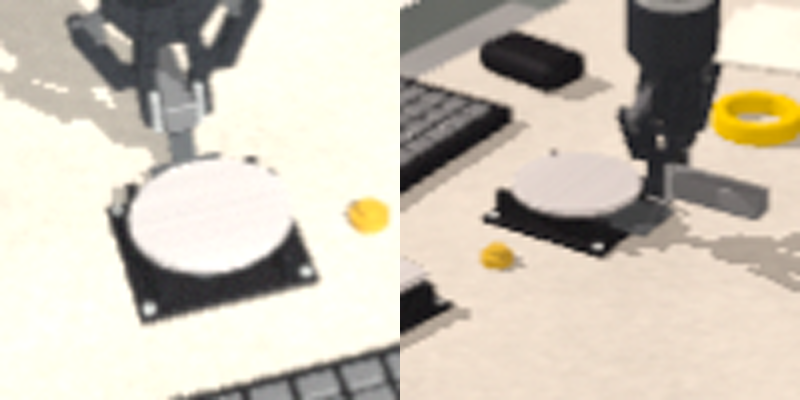

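```bash
cat > tf.py <<'E'
from h import *
def tf(f,yaw,pts):
    d=load(f); o=np.array(d['origin']); ax=np.array([np.cos(yaw),np.sin(yaw)]); ay=np.array([-ax[1],ax[0]])
    tcp=o[:2]-79.2*ax; print('tcp',tcp.round(1))
    for q,z in pts:
        P=onz(d,q[0]*.7,q[1]*.7,z)[:2]-tcp; print(q,z,(P@ax).round(1),(P@ay).round(1))
E
python3 -c "
from tf import *
tf('w10.png',.0646,[((390,289),32),((390,293),29),((390,295),26),((210,105),32),((571,105),32),((247,285),6),((549,285),6),((331,341),15),((462,341),15)])"
```

```text
tcp [ 572.1 -240. ]
(390, 289) 32 31.7 2.0
(390, 293) 29 29.3 2.0
(390, 295) 26 27.6 2.1
(210, 105) 32 89.8 56.2
(571, 105) 32 89.8 -52.7
(247, 285) 6 25.3 58.2
(549, 285) 6 25.4 -59.8
(331, 341) 15 5.5 24.9
(462, 341) 15 5.6 -25.4
```

Call:
move_arm(rot=[[0, 0, 0], [0, 0, 0], [0, 0, 0], [0, 0, 0], [0, 0, 0], [0, 0, 0], [0, 0, 0], [0, 0, 0]], linear=[[0, 0, -0.1], [0, 0, -0.06], [0, 0, -0.03], [0, 0, -0.03], [0, 0, -0.03], [0, 0, -0.05], [0, 0, -0.1], [0, 0, -0.1]], gripper=[0.1, 0.1, 0.1, 0.1, 0.1, 0.1, 0.1, 0.1])

```text
clock: 15.25
eef_pos: [569.8, -239.1, 46.7]
tool_rot: [[0.998, 0.065, -0.0], [0.065, -0.998, 0.0], [-0.0, -0.0, -1.0]]
contact_force: [-0.1, 0.2, -3.2]
width: 22.1
```

```bash
python3 wl.py 11; python3 look.py 11 630 -235 20
```

```text
15.3 [ 650.71864191 -235.0560764   211.81428365] [ 570.5 -239.3   47.6] 22.121663811126766 yaw 0.0647 [ 0.2  1.3 -2.1] [ 1.2e-03 -5.0e-04 -1.0e+00]
scene 156 213
side 216 113
```

View pics/w11z.png

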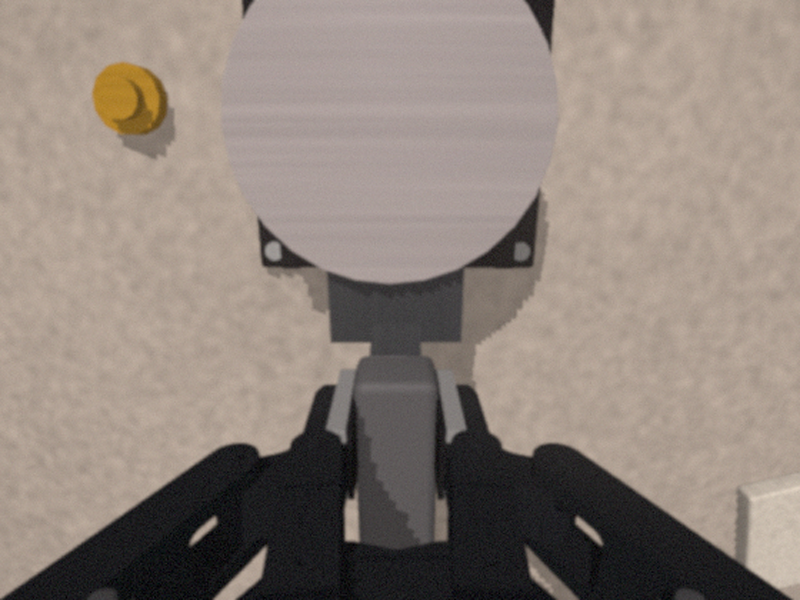

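View pics/L11.png

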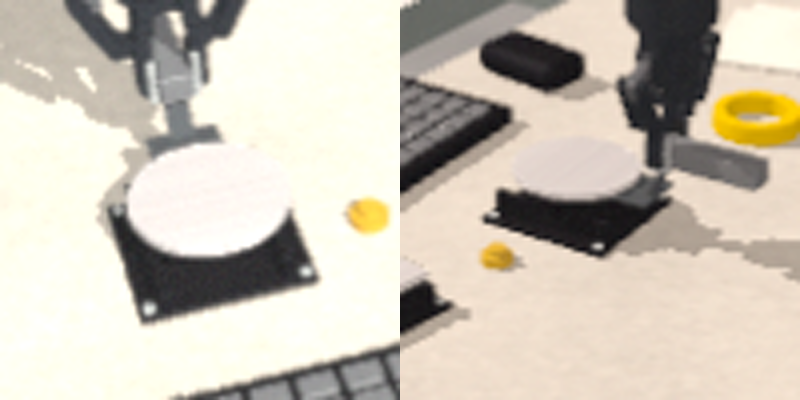

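```bash
python3 - <<'E'
from tf import *
tf('w11.png',.0647,[((390,283),46.3),((222,110),46.3),((558,110),46.3),((331,341),40),((462,341),40)])
from ov import *
c=stand(658,249.5,.12)
a=crop('scene0.png',340,215,75,55,7,'o1.png',c)
b=crop('side0.png',120,205,75,50,7,'o2.png',c)
crop('w1.png',65,0,110,105,6,'o3.png',c)
crop('w7.png',0,20,80,130,6,'o4.png',c)
E
```

```text
tcp [ 571.7 -240.2]
(390, 283) 46.3 30.4 2.1
(222, 110) 46.3 88.9 56.4
(558, 110) 46.3 88.8 -52.3
(331, 341) 40 5.3 25.0
(462, 341) 40 5.3 -25.4
```

View pics/o1.png

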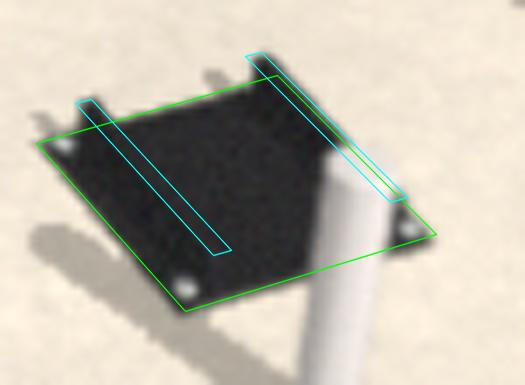

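View pics/o2.png

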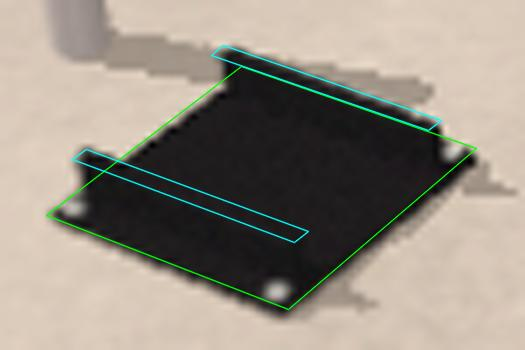

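View pics/o3.png

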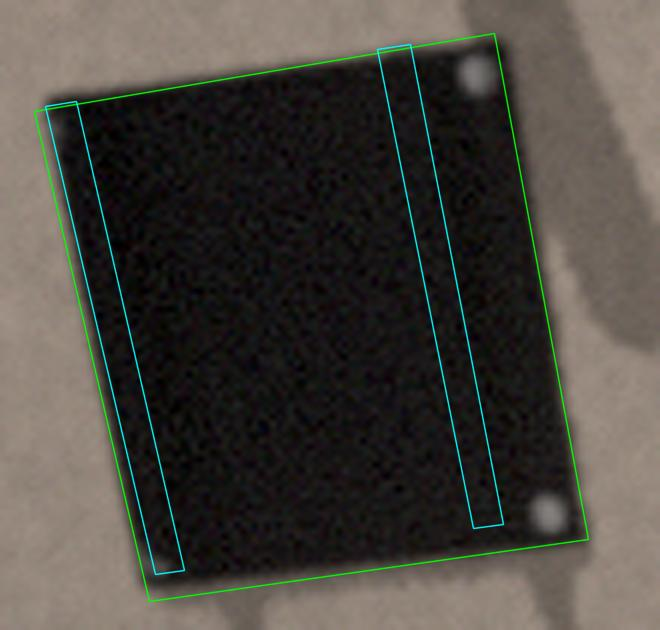

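View pics/o4.png

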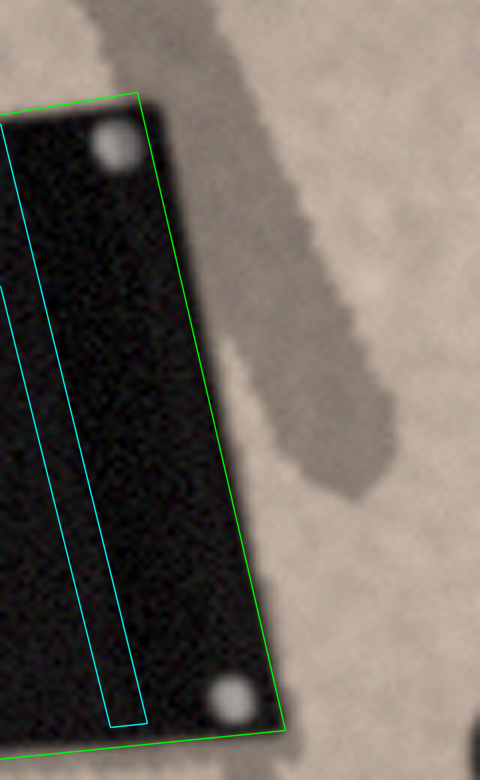

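Call:
move_arm(rot=[[0, 0, 0], [0, 0, 0], [0, 0, 0], [0, 0, 0], [0, 0, 0], [0, 0, 0], [0, 0, 0], [0, 0, 0]], linear=[[0, 0, -0.1], [0, 0, -0.2], [0, 0, -0.3], [0, -0.1, -0.35], [0, -0.2, -0.35], [0, -0.3, -0.35], [0, -0.4, -0.35], [0, -0.5, -0.35]], gripper=[0.1, 0.1, 0.1, 0.1, 0.1, 0.1, 0.1, 0.1])

```text
clock: 16.2
eef_pos: [565.2, -163.4, 166.2]
tool_rot: [[0.998, 0.064, 0.002], [0.064, -0.998, -0.001], [0.002, 0.001, -1.0]]
contact_force: [-0.2, -0.1, -2.8]
width: 22.5
```

Call:
move_arm(rot=[[0, 0, 0], [0, 0, 0], [0, 0, 0], [0, 0, 0], [0, 0, 0], [0, 0, 0], [0, 0, 0], [0, 0, 0]], linear=[[0, -0.5, -0.35], [0, -0.5, -0.3], [0, -0.5, -0.25], [0, -0.5, -0.2], [0, -0.4, -0.15], [0, -0.4, -0.1], [0, -0.3, -0.05], [0, -0.3, 0]], gripper=[0.1, 0.1, 0.1, 0.1, 0.1, 0.1, 0.1, 0.1])

```text
clock: 17.0
eef_pos: [554.1, 6.9, 235.1]
tool_rot: [[0.998, 0.066, 0.002], [0.066, -0.998, 0.0], [0.002, -0.0, -1.0]]
contact_force: [0.4, 0.1, -2.2]
width: 21.9
```

Call:
move_arm(rot=[[0, 0, 0], [0, 0, 0], [0, 0, 0], [0, 0, 0], [0, 0, 0], [0, 0, 0], [0, 0, 0]], linear=[[0, -0.2, 0], [0, -0.2, 0], [0, -0.2, 0], [0, -0.1, 0], [0, -0.1, 0], [0, 0, 0], [0, 0, 0]], gripper=[0.1, 0.1, 0.1, 0.1, 0.1, 0.1, 0.1])

```text
clock: 17.7
eef_pos: [551.6, 44.8, 233.8]
tool_rot: [[0.998, 0.064, -0.0], [0.064, -0.998, -0.001], [-0.0, 0.001, -1.0]]
contact_force: [0.3, -0.1, -2.8]
width: 22.4
```

```bash
python3 wl.py 12; python3 look.py 12 630 45 230
```

```text
17.75 [632.42773222  48.83563736 399.01156319] [551.6  44.6 233.9] 22.263760650060735 yaw 0.0639 [-0.4  0.  -2.6] [-0.e+00 -6.e-04 -1.e+00]
scene 255 131
side 159 83
```

View pics/w12z.png

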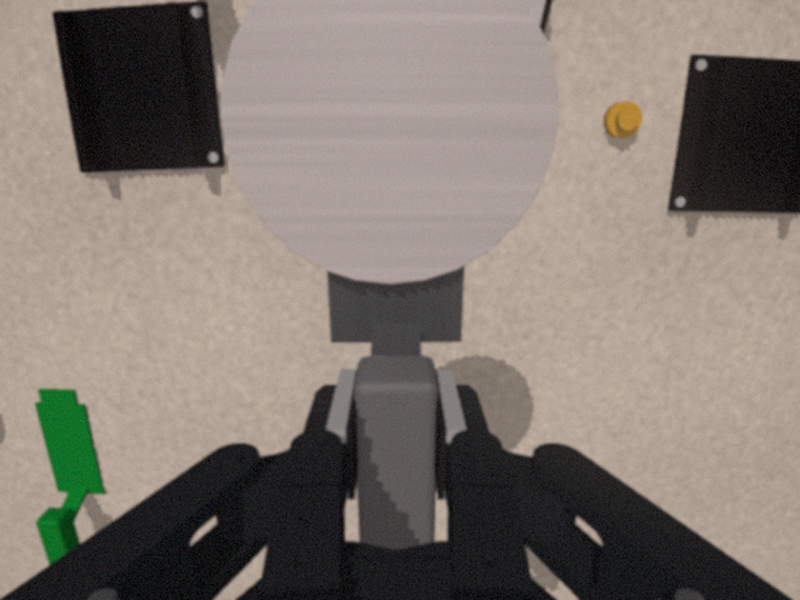

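View pics/L12.png

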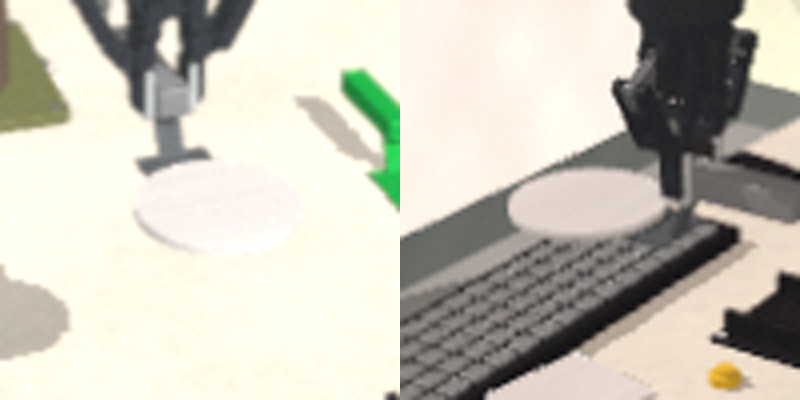

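```bash
python3 - <<'E'
from conc import *
from fit1 import fitpose
s=.7
p=fitpose([(load('w12.png'),[(60,60,6),(-60,60,3),(-60,-60,0),(60,-60,3),(-52,-53,6),(52,-53,6)],[(55*s,14*s),(81*s,172*s),(224*s,165*s),(205*s,2*s),(213*s,157*s),(196*s,12*s)])],[658,249,.09],'w12')
crop('w12.png',30,0,135,130,5,'o5.png',stand(*p))
# w1, with screws, and scene/side joint with per-view offsets
def scr(f,M,P,lab): return fitpose([(load(f),M,P)],[658,249,.09],lab)
scr('w1.png',[(60,60,6),(-60,60,3),(-60,-60,0),(60,-60,3),(-52,-53,6),(52,-53,6)],[(65+45/6,104/6),(65+147/6,585/6),(65+583/6,542/6),(65+502/6,45/6),(65+548/6,513/6),(65+477/6,75/6)],'w1')
scr('scene0.png',[(-60,-60,3),(60,-60,3),(-52,-53,6),(52,-53,6),(52,53,6),(60,60,3)],[(340+38/7,215+145/7),(340+183/7,215+318/7),(340+63/7,215+145/7),(340+186/7,215+288/7),(340+410/7,215+229/7),(340+435/7,215+245/7)],'scene')
scr('side0.png',[(-52,-53,6),(-52,53,6),(52,53,6),(-60,60,0),(60,60,3),(-60,-60,3)],[(120+453/7,205+150/7),(120+277/7,205+291/7),(120+74/7,205+208/7),(120+287/7,205+315/7),(120+47/7,205+218/7),(120+475/7,205+160/7)],'side')
E
```

```text
w12 [6.58305e+02 2.49633e+02 9.00000e-02] res [[-3.5, -1.3], [-0.0, 0.8], [0.9, 1.0], [0.4, -0.6], [-0.1, -0.1], [0.0, 0.3]]
w1 [6.58121e+02 2.49431e+02 8.90000e-02] res [[-1.4, -0.8], [-0.4, 1.1], [0.8, 0.4], [0.4, -0.8], [0.1, 0.2], [0.1, 0.1]]
scene [6.60093e+02 2.50556e+02 9.50000e-02] res [[0.1, -0.0], [-0.4, -0.4], [-0.0, 0.1], [0.1, 0.7], [0.2, 0.0], [0.1, -0.4]]
side [6.56394e+02 2.49125e+02 9.80000e-02] res [[-0.4, 0.2], [0.3, -0.0], [-0.1, -0.0], [-0.3, 0.7], [0.1, -0.2], [0.4, -0.8]]
```

View pics/o5.png

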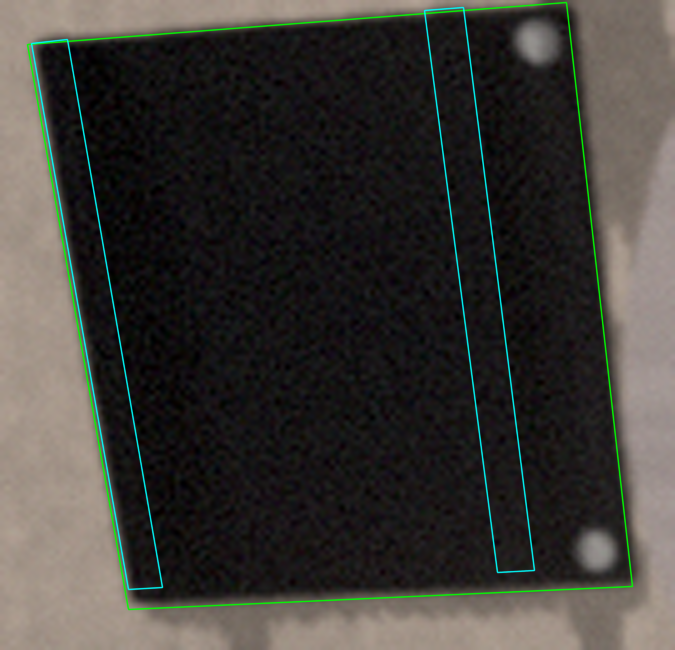

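Call:
move_arm(rot=[[0, 0, 0], [0, 0, 0], [0, 0, 0], [0, 0, 0], [0, 0, 0], [0, 0, 0], [0, 0, 0], [0, 0, 0]], linear=[[0.02, -0.1, 0.1], [0.04, -0.2, 0.2], [0.06, -0.3, 0.25], [0.08, -0.4, 0.25], [0.08, -0.4, 0.25], [0.08, -0.4, 0.25], [0.08, -0.4, 0.25], [0.07, -0.4, 0.25]], gripper=[0.1, 0.1, 0.1, 0.1, 0.1, 0.1, 0.1, 0.1])

```text
clock: 18.65
eef_pos: [568.2, 178.8, 142.4]
tool_rot: [[0.998, 0.066, -0.001], [0.066, -0.998, 0.0], [-0.001, -0.001, -1.0]]
contact_force: [-0.8, 0.6, -3.3]
width: 22.0
```

Call:
move_arm(rot=[[0, 0, 0], [0, 0, 0], [0, 0, 0], [0, 0, 0], [0, 0, 0], [0, 0, 0], [0, 0, 0], [0, 0, 0]], linear=[[0.05, -0.4, 0.25], [0.04, -0.3, 0.25], [0.03, -0.2, 0.25], [0.02, -0.2, 0.25], [0, -0.1, 0.2], [0, -0.07, 0.1], [0, 0, 0.08], [0, 0, 0]], gripper=[0.1, 0.1, 0.1, 0.1, 0.1, 0.1, 0.1, 0.1])

```text
clock: 19.45
eef_pos: [571.5, 239.6, 74.6]
tool_rot: [[0.998, 0.064, -0.0], [0.064, -0.998, -0.001], [-0.0, 0.001, -1.0]]
contact_force: [0.7, -0.4, -3.0]
width: 22.3
```

Call:
move_arm(rot=[[0, 0, -0.06], [0, 0, -0.1], [0, 0, -0.1], [0, 0, -0.06], [0, 0, 0]], linear=[[0, 0, 0], [0, 0, 0], [0, 0, 0], [0, 0, 0], [0, 0, 0]], gripper=[0.1, 0.1, 0.1, 0.1, 0.1])

```text
clock: 19.95
eef_pos: [571.6, 240.5, 75.1]
tool_rot: [[0.996, 0.093, 0.0], [0.093, -0.996, 0.0], [0.0, -0.0, -1.0]]
contact_force: [1.1, 0.8, -2.4]
width: 22.1
```

```bash
python3 wl.py 13; python3 look.py 13 640 248 40
```

```text
20.0 [652.1665578  246.68984068 240.27857215] [571.5 240.5  75. ] 22.601205265805664 yaw 0.0927 [-0.5  0.4 -2.9] [ 1.e-04 -0.e+00 -1.e+00]
scene 321 179
side 111 172
```

View pics/w13z.png

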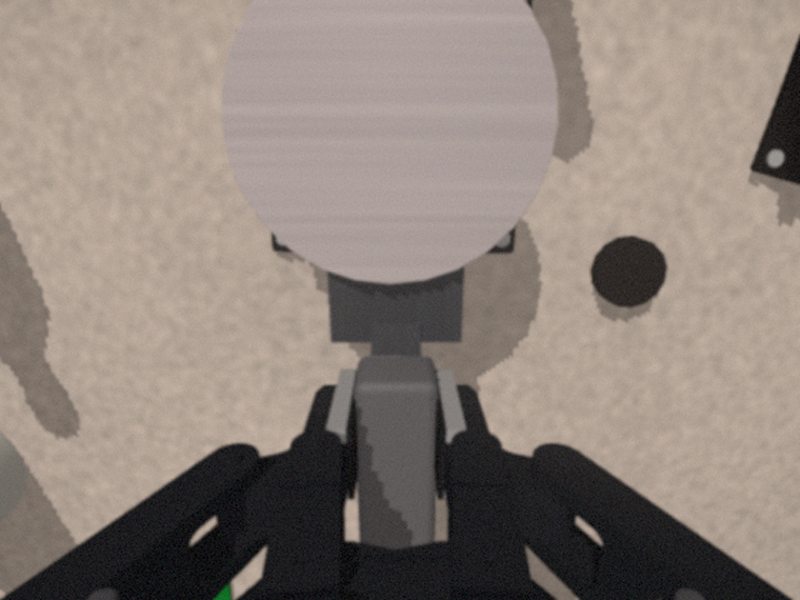

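View pics/L13.png

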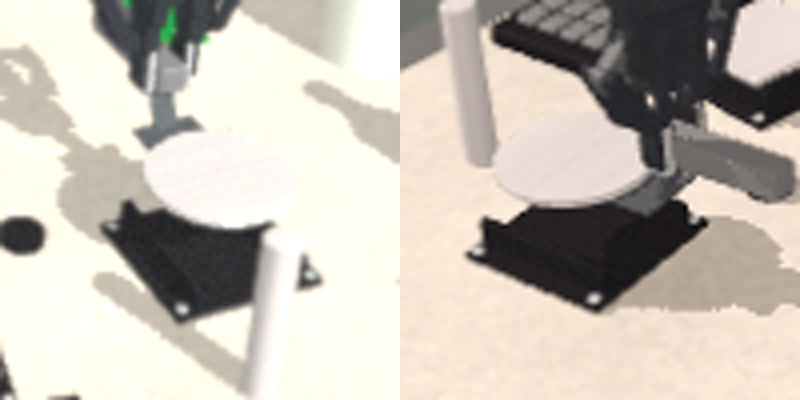

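```bash
python3 - <<'E'
from tf import *
tf('w13.png',.0927,[((273,251),3),((516,251),3),((390,283),74.6),((222,110),74.6),((558,110),74.6)])
E
```

```text
tcp [573.3 239.4]
(273, 251) 3 26.2 61.7
(516, 251) 3 26.2 -60.1
(390, 283) 74.6 30.5 2.1
(222, 110) 74.6 89.0 56.5
(558, 110) 74.6 89.0 -52.4
```

Call:
move_arm(rot=[[0, 0, 0], [0, 0, 0], [0, 0, 0], [0, 0, 0], [0, 0, 0], [0, 0, 0], [0, 0, 0], [0, 0, 0]], linear=[[0, 0, 0.08], [0.01, -0.01, 0.15], [0, 0, 0.18], [0, 0, 0.16], [0, 0, 0.12], [0, 0, 0.08], [0, 0, 0.03], [0, 0, 0]], gripper=[0.1, 0.1, 0.1, 0.1, 0.1, 0.1, 0.1, 0.1])

```text
clock: 20.9
eef_pos: [571.9, 241.1, 34.7]
tool_rot: [[0.996, 0.093, -0.0], [0.093, -0.996, -0.0], [-0.0, 0.0, -1.0]]
contact_force: [-0.0, 0.8, -3.5]
width: 22.1
```

```bash
python3 wl.py 14; python3 look.py 14 640 248 40
```

```text
20.95 [652.55761662 247.29244501 199.90582438] [572.1 241.1  35. ] 22.019422556545788 yaw 0.0927 [-0.1  0.1 -3.2] [ 3.e-04  1.e-04 -1.e+00]
scene 321 179
side 111 172
```

View pics/w14z.png

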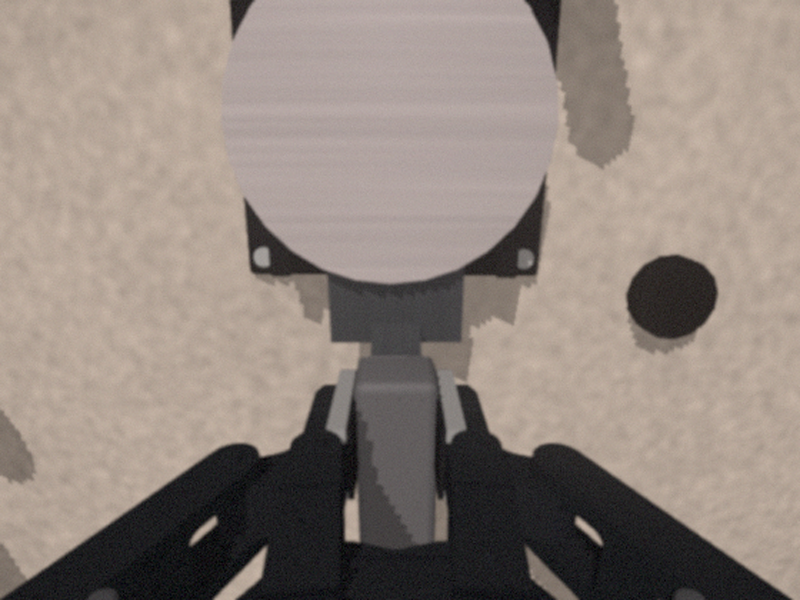

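View pics/L14.png

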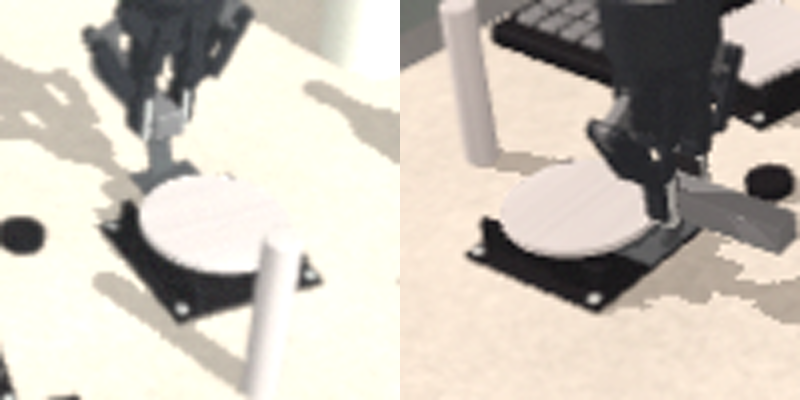

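Call:
move_arm(rot=[[0, 0, 0], [0, 0, 0], [0, 0, 0], [0, 0, 0], [0, 0, 0], [0, 0, 0], [0, 0, 0], [0, 0, 0]], linear=[[0, 0, 0.02], [0, 0, 0.02], [0, 0, 0.03], [0, 0, 0.04], [0, 0, 0.06], [0, 0, 0.06], [0, 0, 0.04], [0, 0, 0]], gripper=[0.1, 0.1, 0.1, 0.1, 0.1, 0.1, 0.1, 0.1])

```text
clock: 21.85
eef_pos: [571.7, 240.9, 21.0]
tool_rot: [[0.996, 0.093, -0.001], [0.093, -0.996, -0.0], [-0.001, 0.0, -1.0]]
contact_force: [-0.0, 0.8, -1.2]
width: 22.2
```

```bash
python3 wl.py 15; python3 look.py 15 640 248 40; python3 - <<'E'
from tf import *
tf('w15.png',.0927,[((390,291),32)])
E
```

```text
21.9 [652.4026724  247.21794847 186.10871283] [571.8 241.   21.2] 22.41202137467157 yaw 0.0927 [ 0.2 -0.5 -1.2] [-3.e-04 -3.e-04 -1.e+00]
scene 321 179
side 111 172
tcp [573.5 239.9]
(390, 291) 32 31.0 1.9
```

View pics/w15z.png

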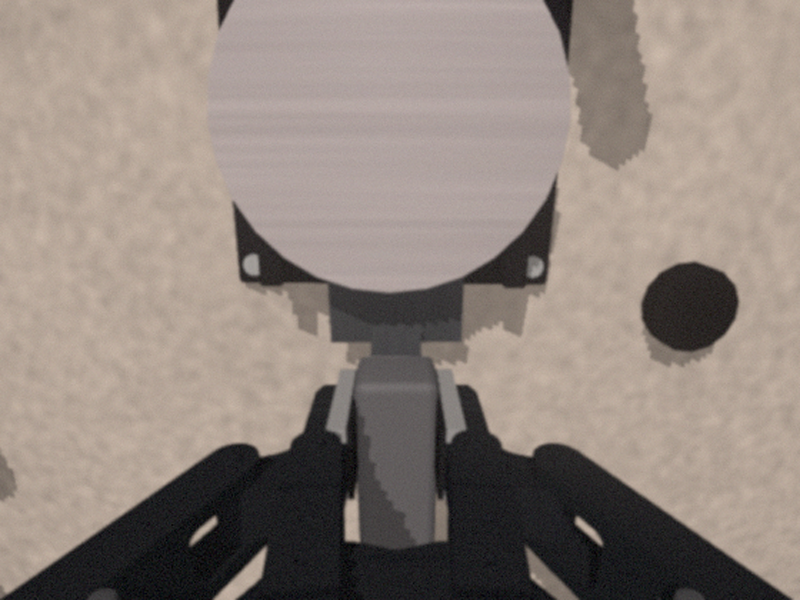

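View pics/L15.png

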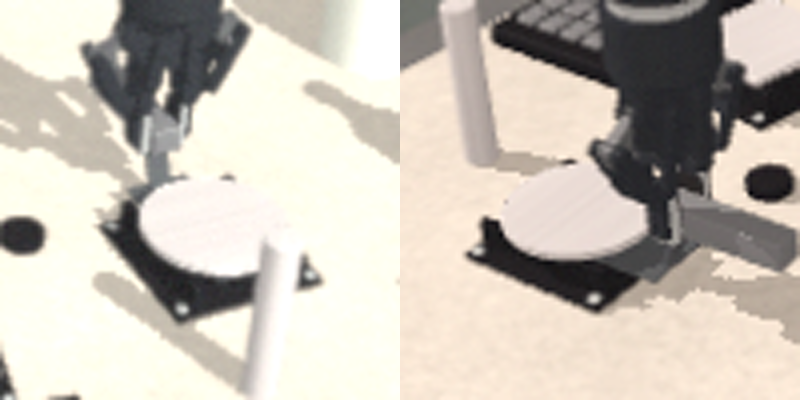

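Call:
move_arm(rot=[[0, 0, 0], [0, 0, 0], [0, 0, 0], [0, 0, 0], [0, 0, 0], [0, 0, 0], [0, 0, 0], [0, 0, 0]], linear=[[-0.1, 0, 0], [-0.2, 0, 0], [-0.3, 0, 0], [-0.4, 0, 0], [-0.4, 0, 0], [-0.4, 0, 0], [-0.4, 0, 0], [-0.3, 0, 0]], gripper=[0.1, 0.1, 0.1, 0.1, 0.1, 0.1, 0.1, 0.1])

```text
clock: 22.8
eef_pos: [445.8, 229.5, 21.7]
tool_rot: [[0.996, 0.093, -0.001], [0.093, -0.996, -0.0], [-0.001, 0.0, -1.0]]
contact_force: [0.8, 0.2, -2.1]
width: 22.0
```

```bash
python3 wl.py 16; python3 look.py 16 640 248 40
```

```text
22.85 [526.53191438 235.71195836 186.85977196] [442.5 229.   21.6] 21.91882619302579 yaw 0.0952 [-4.3 -1.1 -0.8] [-0.0048 -0.0018 -1.    ]
scene 321 179
side 111 172
```

View pics/L16.png

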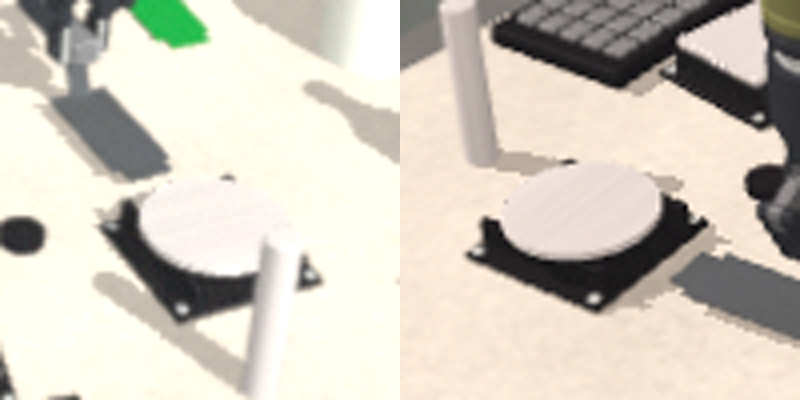

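View pics/w16z.png

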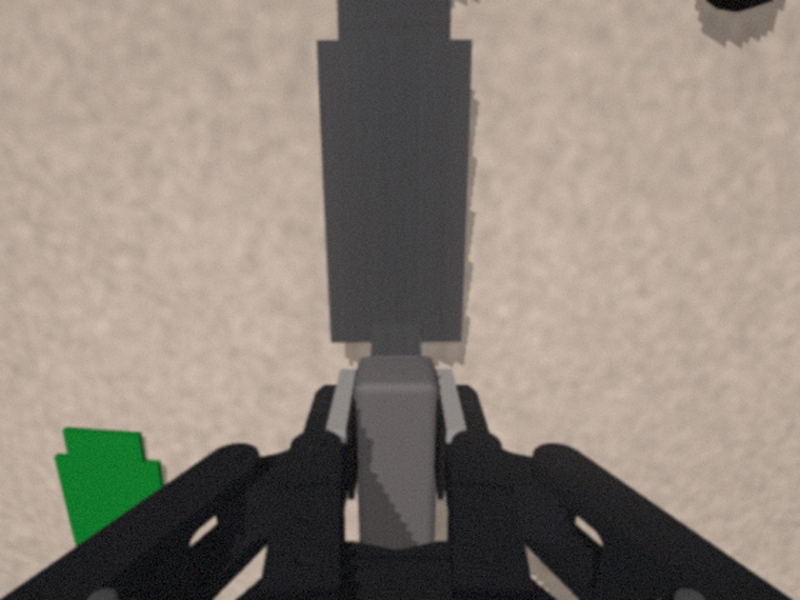

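Call:
move_arm(rot=[[0, 0, 0], [0, 0, 0], [0, 0, 0], [0, 0, 0], [0, 0, 0], [0, 0, 0], [0, 0, 0], [0, 0, 0]], linear=[[0, 0, -0.4], [0, 0, -0.5], [0, 0.2, -0.4], [-0.1, 0.5, 0], [-0.1, 0.7, 0], [-0.1, 0.7, 0], [0, 0.7, 0], [0, 0.7, 0]], gripper=[0.1, 0.1, 0.1, 0.1, 0.1, 0.1, 0.1, 0.1])

```text
clock: 23.75
eef_pos: [450.4, 52.3, 86.7]
tool_rot: [[0.996, 0.092, 0.002], [0.092, -0.996, 0.0], [0.002, 0.0, -1.0]]
contact_force: [0.4, -0.6, -1.6]
width: 22.2
```

Call:
move_arm(rot=[[0, 0, 0], [0, 0, 0], [0, 0, 0], [0, 0, 0], [0, 0, 0], [0, 0, 0]], linear=[[0, 0.6, 0], [0, 0.4, 0.2], [0, 0.1, 0.4], [0, 0, 0.4], [0, 0, 0.2], [0, 0, 0]], gripper=[0.1, 0.1, 0.1, 0.1, 0.1, 0.1])

```text
clock: 24.35
eef_pos: [454.2, -0.9, 25.5]
tool_rot: [[0.996, 0.093, -0.001], [0.093, -0.996, -0.0], [-0.001, 0.0, -1.0]]
contact_force: [-0.3, -0.2, -1.1]
width: 22.0
```

Call:
move_arm(rot=[[0, 0, 0], [0, 0, 0], [0, 0, 0], [0, 0, 0], [0, 0, 0]], linear=[[0, 0, 0.14], [0, 0, 0.1], [0, 0, 0.05], [0, 0, 0.02], [0, 0, 0]], gripper=[0.1, 0.1, 0.1, 0.1, 0.1])

```text
clock: 24.85
eef_pos: [453.9, -0.9, 11.0]
tool_rot: [[0.996, 0.093, 0.0], [0.093, -0.996, -0.0], [0.0, 0.0, -1.0]]
contact_force: [-0.0, 0.3, -1.4]
width: 22.3
```

```bash
python3 look.py 17 500 0 10; python3 -c "
from h import *
s=manip.sense();print(s['clock'],s['eef_pos'],s['contact_force'])"
```

```text
scene 226 174
side 207 158
24.95 [453.95686079  -0.89623798  11.10778351] [-0.76987904  0.37079229 -1.81989479]
```

View pics/L17.png

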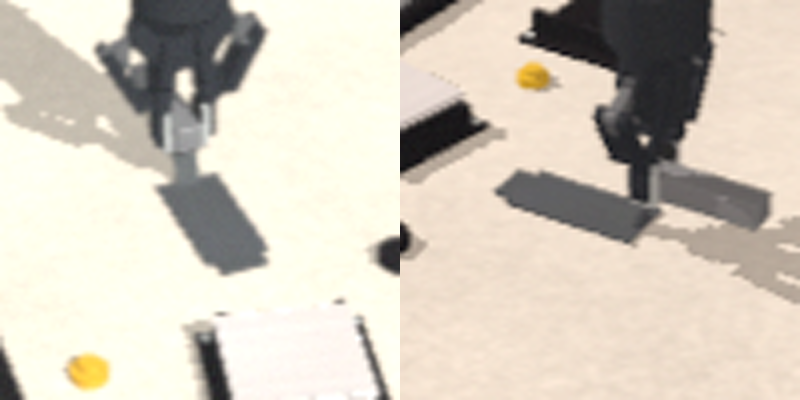

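Still about 1 mm up; ease down to contact.

Call:
move_arm(rot=[[0, 0, 0], [0, 0, 0], [0, 0, 0], [0, 0, 0]], linear=[[0, 0, 0.02], [0, 0, 0.02], [0, 0, 0], [0, 0, 0]], gripper=[0.1, 0.1, 0.1, 0.1])

```text
clock: 25.35
eef_pos: [453.9, -0.9, 9.5]
tool_rot: [[0.996, 0.093, 0.001], [0.093, -0.996, -0.0], [0.001, 0.0, -1.0]]
contact_force: [-0.5, -0.3, 6.0]
width: 22.6
```

Call:
move_arm(rot=[[0, 0, 0], [0, 0, 0], [0, 0, 0], [0, 0, 0], [0, 0, 0], [0, 0, 0]], linear=[[0, 0, 0], [0, 0, 0], [0, 0, 0], [0, 0, 0], [0, 0, 0], [0, 0, 0]], gripper=[0.3, 0.4, 0.5, 0.7, 0.7, 0.7], newtons=20)

```text
clock: 25.95
eef_pos: [453.8, -0.9, 8.9]
tool_rot: [[0.996, 0.093, -0.0], [0.093, -0.996, -0.0], [-0.0, 0.0, -1.0]]
contact_force: [-0.9, 0.0, -0.3]
width: 59.9
```

Call:
move_arm(rot=[[0, 0, 0], [0, 0, 0], [0, 0, 0], [0, 0, 0], [0, 0, 0], [0, 0, 0], [0, 0, 0], [0, 0, 0]], linear=[[0, 0, -0.2], [0, 0, -0.4], [0, 0, -0.6], [0, 0, -0.8], [0, 0, -0.8], [0, 0, -0.8], [0, 0, -0.4], [0, 0, 0]], gripper=[0.7, 0.7, 0.7, 0.7, 0.7, 0.7, 0.7, 0.7])

```text
clock: 26.75
eef_pos: [455.5, -0.9, 212.2]
tool_rot: [[0.996, 0.092, 0.007], [0.092, -0.996, -0.0], [0.007, 0.001, -1.0]]
contact_force: [0.5, -0.3, -0.4]
width: 60.1
```

```bash
python3 wl.py 18; python3 - <<'E'
from ov import *
for n in('scene','side'): snap(n,n+'18.png')
c=stand(658.2,249.6,.092,(658.2,249.6))
a=crop('scene18.png',330,205,90,70,4,'o1.png',c)
b=crop('side18.png',115,195,90,70,4,'o2.png',c)
e=crop('scene18.png',165,190,260,130,3,'o3.png')
cv2.imwrite('pics/o12.png',np.hstack([a,b]))
E
```

```text
26.8 [535.02391862   5.22404943 377.95544253] [454.4  -1.2 210.5] 59.75230424476905 yaw 0.0922 [-1.1 -0.6 -1.4] [ 3.5e-03 -4.0e-04 -1.0e+00]
```

View pics/o12.png

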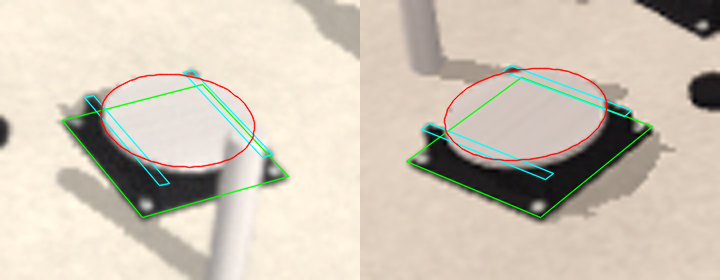

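View pics/o3.png

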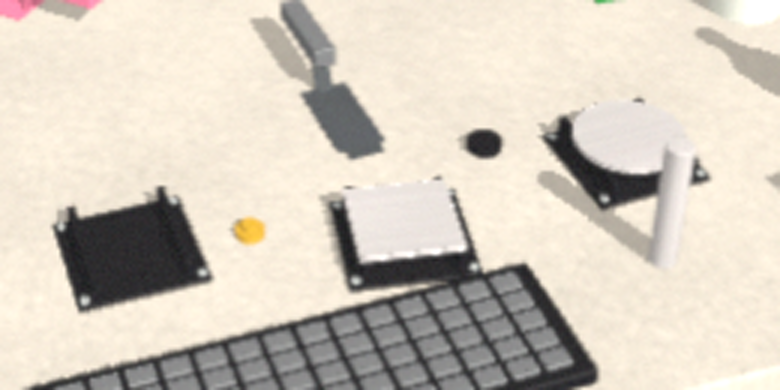

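View pics/w18z.png

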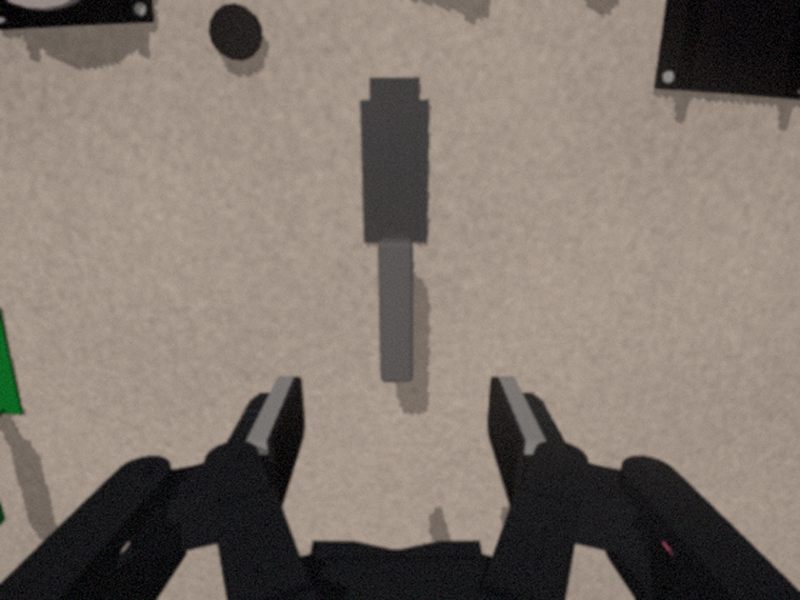

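View pics/side18.png

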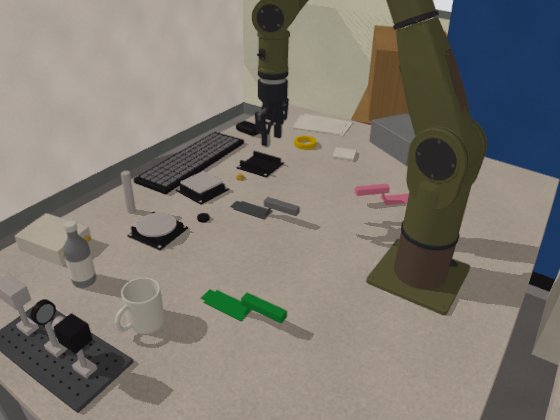

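Call:
move_arm(rot=[[0, 0, 0], [0, 0, 0], [0, 0, 0]], linear=[[0, 0, 0], [0, 0, 0], [0, 0, 0]], gripper=[0.7, 0.7, 0.7])

```text
clock: 27.2
eef_pos: [453.4, -0.9, 208.2]
tool_rot: [[0.996, 0.093, -0.002], [0.093, -0.996, -0.0], [-0.002, -0.0, -1.0]]
contact_force: [0.1, 0.4, 0.0]
width: 59.5
```

```bash
python3 -c "
from h import *
print(manip.sense()['qd'].round(3)); print(manip.sign_off())"
```

```text
[-0.001 -0.004 -0.001 -0.003 -0.001  0.001 -0.   ]
the job is handed in; nothing more can be done
None
```

I moved the round mirror to the empty stand with the lifter, drew the blade out, laid the lifter flat on open desk, and handed the job in at 27.2 s.

**Final checks**
- **Mirror:** In the last scene and side pictures it lies flat, and its rim matches the outline drawn for the centre of the new stand. The wrist pictures suggest it may sit about 1–2 mm off centre sideways, which is about the camera calibration's accuracy.
- **Lifter:** It lies flat on the desk, well clear of all three stands.
- **Square mirror:** It looks unmoved in the scene picture. I judged this by eye and did not measure it.
- **Robot:** The gripper stood clear above the desk, with wrist force near zero.

**What disagreed or failed**
- **First grasp:** It missed. The fingertips ended about 30–45 mm higher than the stated tool frame implied, and the gripper closed just above the handle. I set the grasp height from the camera pictures instead, and the second grasp held without sagging.
- **Grip width:** The gripper read about 22 mm on the 24 mm handle.
- **Start position:** The pictures put the mirror's centre about 2–4 mm to the left of its first stand's centre, although the task says it was central. I placed it using a value between the two.

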